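# Change over a batch of leather handles on the drying rack

### The arm

A 6-joint arm with a two-finger parallel gripper is mounted at the origin on the work surface. World frame = base frame: x ahead of the robot, y to its left, z up, the work surface at z = 0. Lengths are in mm, angles in rad, forces in N, time in s.
With the tool pointing down it reaches from about 275 to 725 mm from the base axis. Payload 5.6 kg.
Tool frame: the origin (TCP) lies on the centre line of the jaws, within the pads' length; the fingertips stand 11 mm ahead of it and the grasp point (between the pads) lies 8 mm behind it; z points along the fingers, y is the direction in which the jaws open and shut (so a half turn about z gives the same grasp; the last joint's range is limited). The gripper opens to 85 mm and grips with 20 to 120 N. Pads are 22 mm wide; open, the fingers measure 114 mm over their backs; the gripper's body (76 mm by 85 mm) begins 54 mm behind the grasp point. The pads swing forward as they close: fully open they stand 13 mm farther back than shut.
Start: joints at [1.405, 0.255, 0.108, 0, -1.424, -0.285], TCP at [239.6, 495.06, 242.283] pointing down, gripper open.
Joint ranges: [-2.95, 2.95], [-1.21, 1.97], [-1.09, 1.5], [-2.87, 1.71], [-2.94, -0.07], [-3.05, 3.05]. Speed limits (rad/s): [2.57, 2.57, 3.14, 3.14, 3.14, 3.14].

### API

Orientations are given as a 3x3 rotation matrix whose columns are the frame's x, y, z axes.
In Python, from plant import manip gives the robot as it stands.
- The arm moves only by the shell command python3 -m creep 'ROWS'. ROWS is text: rows parted by semicolons, each of 5 numbers parted by spaces: the gripper command: -1 is shut, 1 is fully open, values between are in proportion, then the shift along the tool's x, y, z in cm, then the turn about the tool's z in degrees. In form: hand x y z roll; .... A call has exactly 5 rows; each row is the pose to reach, as a shift and turn from the pose measured when the call began, along the tool's axes at that moment; what a row does not reach only later rows make up. A row lasts 1/12 s, in which the tool goes at most 41.7 mm and 7.16 degrees, less where a joint would pass 70% of its speed; a pose out of reach is approached as far as the arm can. A call with a gripper value outside its range is refused whole. The fingers move at their own pace and stop on an object; the grip force is fixed at half the most. Time passes only in rows, so rows that repeat a pose let the fingers close, or fill a call up. It gives the time, the measured TCP pose, the force and the opening at its end, in the units of the state.
- manip.observe(): the state, without advancing time (a new reading comes with each control period).
- manip.read_camera(name): name is "scene" or "top"; returns a dict with "image" (384x512x3 uint8, red, green, blue), "range_z" (384x512 float32, mm along the optical axis (not along the pixel's ray), 0 where there is no reading), "fx", "fy", "cx", "cy" (pixels), "distortion" ([k1, k2, p1, p2, k3] as OpenCV has them; the pictures are not rectified), "extrinsics" (4x4, takes a point from camera to world coordinates). Camera axes: x right, y up, looking along -z (the intrinsics and any distortion apply to the point x, -y, -z); pixel columns grow to the right and rows downward; lengths in mm; the calibration is good to about 2 mm. A picture is of the moment at which its call begins.
- manip.job_done(): hands the job in, once; it reports no verdict.
The state is a dict: "time": time; "q": joint angles; "dq": joint speeds; "tau": joint torques, N m; "tool_pos": TCP position; "tool_rot": TCP orientation; "ft_force": force on the tool from outside, world axes, zero at the start; "moment": the same for the moment, N m; "opening": opening from 0.0 (shut) to 1.0 (fully open).
Only numpy, scipy, OpenCV 4.12 (cv2) and the standard library are available. Lean on these libraries where they do the work, as an engineer would, in place of code of your own. Each camera call takes 0.05 s, during which the arm holds its last target. There are 200 camera calls.

### The job

Change over the batch on the warm-air drying rack: pull the heat slider fully back to off, then stand every dry handle that hangs on the bar upright on its feet in the felt-lined tray, and hang every freshly painted handle from the cutting mat astride the bar, none of them touching another. Once all that is done, with the heat still off, set the air slider to its brass pointer, and only then bring the heat slider up to its own brass pointer. Leave the jar, mug and pincushion alone.

Things in the scene. Friction and masses are not known exactly. Their poses are not given: they have to be found in the camera images.
- bar: the drying rack's round steel bar, 18 mm thick, level, fixed; origin in the middle of its axis, 160 mm above the worktop; y runs along it, x level across it. A handle hung on it has its point 24 mm below the axis and its y along the bar; fingers that reach below a handle's crown would strike the bar.
- rack: the warm-air drying rack that carries the bar, fixed, elsewhere each time: a grey slotted plinth 150 mm (x) by 360 mm (y) by 45 mm high, two posts 22 mm square and 185 mm high whose inner faces are 149 mm to either side of the middle, and a dark blower drum behind (+x), 100 mm high. Origin under the plinth's centre, below the middle of the bar; same axes as the bar.
- controller: the dryer's control box, grey with a dark top, 150 mm (x) by 170 mm (y) by 50 mm high, origin under its centre; fixed, elsewhere each time. Its x points roughly away from the robot. Two slide controls run along its x on the top: heat (three bars drawn beyond it) on its +y side (left, seen from the robot), air (a ring and cross) on its -y side, 76 mm apart.
- heat_slider (a joint): position of the heat slider along its track, m: 0 = off, at the stop at the end nearest the robot; 0.08 = full, at the far end (+x of the controller). It stays where it is left; about 2 N moves it.
- air_slider (a joint): position of the air slider along its track, m: 0 = lowest, at the end nearest the robot; 0.08 = full, at the far end. It stays where it is left; about 2 N moves it.
- heat_cap (a point): centre of the heat slider's black grip: 14 mm along the track (controller x), 26 mm across, 26 mm high, a white line over the middle of its top. The point is 67 mm above the worktop, 17 mm above the box's top face; the grip's top is 13 mm above the point.
- air_cap (a point): centre of the air slider's black grip: like the heat grip but only 18 mm across. The point is 67 mm above the worktop, 17 mm above the box's top face.
- heat_pointer (a point): tip of the flat brass pointer beside the heat track, on its outer (+y) side, 24 mm from the track's middle, flush and not in the way. It marks where the white line of the heat grip belongs: both then have the same x in the controller's frame. Its place along the track differs each time.
- air_pointer (a point): tip of the flat brass pointer beside the air track on its outer (-y) side, 24 mm from the track's middle; marks where the white line of the air grip belongs, in the same way.
- tray_floor (a point): centre of the inner floor of the plywood tray lined with dark felt, 170 mm (x) by 230 mm (y) outside, walls 5 mm thick and 18 mm high, floor 5 mm above the worktop. Two handles stand in it side by side along y, with their span along x. Fixed; stands elsewhere each time.
- dry1_mid (a point): Dry: hangs on the bar at the start, goes into the tray. Stiff leather case handle, an arch 128 mm long (x) and 99 mm high (z), on two steel feet 22 x 54 x 4 mm, y across the band. The reading is for its centre, in the gap between the legs, 50 mm above the soles. Crown, over that: 26 mm wide (y), 16 thick, underside 33 mm and top 49 mm above the centre. Gap between the feet 84 mm. 150 g. May be absent.
- dry2_mid (a point): Dry: hangs on the bar at the start, goes into the tray. Stiff leather case handle, an arch 128 mm long (x) and 99 mm high (z), on two steel feet 22 x 54 x 4 mm, y across the band. The reading is for its centre, in the gap between the legs, 50 mm above the soles. Crown, over that: 26 mm wide (y), 16 thick, underside 33 mm and top 49 mm above the centre. Gap between the feet 84 mm. 150 g. May be absent.
- wet1_mid (a point): Painted: stands on the dark mat, left, at the start; goes on the bar. Stiff leather case handle, an arch 128 mm long (x) and 99 mm high (z), on two steel feet 22 x 54 x 4 mm, y across the band. The reading is for its centre, in the gap between the legs, 50 mm above the soles. Crown, over that: 26 mm wide (y), 16 thick, underside 33 mm and top 49 mm above the centre. Gap between the feet 84 mm. 150 g. May be absent.
- wet2_mid (a point): Painted: stands on the dark mat, left, at the start; goes on the bar. Stiff leather case handle, an arch 128 mm long (x) and 99 mm high (z), on two steel feet 22 x 54 x 4 mm, y across the band. The reading is for its centre, in the gap between the legs, 50 mm above the soles. Crown, over that: 26 mm wide (y), 16 thick, underside 33 mm and top 49 mm above the centre. Gap between the feet 84 mm. 150 g. May be absent.
- wet3_mid (a point): Painted: stands on the dark mat, left, at the start; goes on the bar. Stiff leather case handle, an arch 128 mm long (x) and 99 mm high (z), on two steel feet 22 x 54 x 4 mm, y across the band. The reading is for its centre, in the gap between the legs, 50 mm above the soles. Crown, over that: 26 mm wide (y), 16 thick, underside 33 mm and top 49 mm above the centre. Gap between the feet 84 mm. 150 g. May be absent.
- paint_jar: small jar of edge paint, 56 mm wide, 70 mm high, origin under its centre; leave it alone
- mug: dark mug, 80 mm wide, 90 mm high, origin under its centre; leave it alone
- pincushion: round pincushion, 84 mm wide, 40 mm high, origin under its centre; leave it alone
Things that resemble listed ones, but are neither listed nor needed, are in the scene too. What is shaped like the part that bears wet3_mid but purple or turquoise is not meant.

How it is judged:
By the outcome, as a careful person would: the job done as asked, in the order asked, and still so for the second after the job is handed in, with the robot touching nothing.
Of dry1, dry2 only 1 to 2 are there at a start; the rules pass over those that are not, and their reading is None.
Of wet1, wet2, wet3 only 2 to 3 are there at a start; the rules pass over those that are not, and their reading is None.
At some moment in a run one of wet1, wet2, wet3 may be knocked a few centimetres aside while the robot is not near it.
It also fails if it takes over 210 s, if anything falls off the work surface, if the arm or the gripper's body presses on something with over 40 N, if the wrist force passes 120 N, or if a joint passes its speed limit or range.

## Working session

There is one attempt and no reset: what is moved stays moved. The work goes in short steps, Python scripts to look and compute and a shell command to move; the robot and the scene stay as the last step left them, time stands still between calls to the robot, and variables do not carry over. Pictures are saved under pics/ and viewed, about 12 in all and at most 16, crops included, and the job is handed in when it is done.

```bash
ls; mkdir -p pics
cat > h.py <<'E'
import numpy as np, cv2
from plant import manip
def cam(n):
    c=manip.read_camera(n); return c
def cloud(c):
    h,w=c["range_z"].shape
    u,v=np.meshgrid(np.arange(w),np.arange(h))
    K=np.array([[c["fx"],0,c["cx"]],[0,c["fy"],c["cy"]],[0,0,1.]])
    p=cv2.undistortPoints(np.stack([u,v],-1).reshape(-1,1,2).astype(float),K,np.array(c["distortion"],float)).reshape(h,w,2)
    z=c["range_z"]; P=np.stack([p[...,0]*z,-p[...,1]*z,-z],-1)
    E=np.array(c["extrinsics"]); W=P@E[:3,:3].T+E[:3,3]; W[z<=0]=np.nan
    return W
def proj(c,X):
    E=np.linalg.inv(np.array(c["extrinsics"])); P=np.atleast_2d(X)@E[:3,:3].T+E[:3,3]
    K=np.array([[c["fx"],0,c["cx"]],[0,c["fy"],c["cy"]],[0,0,1.]])
    q=P*[1,-1,-1]
    return cv2.projectPoints(q.reshape(-1,1,3),np.zeros(3),np.zeros(3),K,np.array(c["distortion"],float))[0].reshape(-1,2)
def save(n,im,s=1):
    im=cv2.resize(im,None,fx=s,fy=s,interpolation=cv2.INTER_CUBIC); cv2.imwrite("pics/"+n+".png",im[...,::-1])
E
python3 - <<'E'
from h import *
import pickle
for n in("scene","top"):
    c=cam(n); save(n+"0",c["image"],1.5); pickle.dump(c,open(n+"0.pkl","wb")); print(n,np.round(c["extrinsics"],2).tolist(),c["fx"],c["distortion"])
s=manip.observe(); print(s)
E
```

```text
pics
scene [[-0.71, -0.45, 0.54, 1289.26], [0.71, -0.45, 0.54, 799.45], [0.0, 0.77, 0.64, 967.06], [0.0, 0.0, 0.0, 1.0]] 401.0923977364792 [-0.04428706  0.          0.          0.          0.        ]
top [[0.01, 0.98, -0.2, 308.31], [-1.0, 0.01, -0.0, 91.59], [0.0, 0.2, 0.98, 1222.46], [0.0, 0.0, 0.0, 1.0]] 364.14850215325214 [-0.11759407  0.          0.          0.          0.        ]
{'time': 0.1, 'q': array([ 1.40459504e+00,  2.55672756e-01,  1.07100300e-01, -4.13937324e-04,
       -1.42385438e+00, -2.84615137e-01]), 'dq': array([ 0.00059853, -0.00237161,  0.0033965 ,  0.0009143 ,  0.00044537,
        0.00093246]), 'tau': array([-1.44605347e-03, -3.87606204e+01,  2.38474578e+01,  5.37785098e+00,
       -3.80475583e-03,  1.20572672e-06]), 'tool_pos': array([239.39637901, 494.69745558, 241.48208193]), 'tool_rot': array([[ 9.00065153e-01, -4.35754825e-01, -6.73578073e-04],
       [-4.35755341e-01, -9.00063837e-01, -1.54028184e-03],
       [ 6.49219766e-05,  1.67986925e-03, -9.99998587e-01]]), 'ft_force': array([-0.40793371, -0.21780747,  0.01067067]), 'moment': array([0.0317299 , 0.02411844, 0.00956917]), 'opening': 1.0010335678763123}
```

View pics/scene0.png

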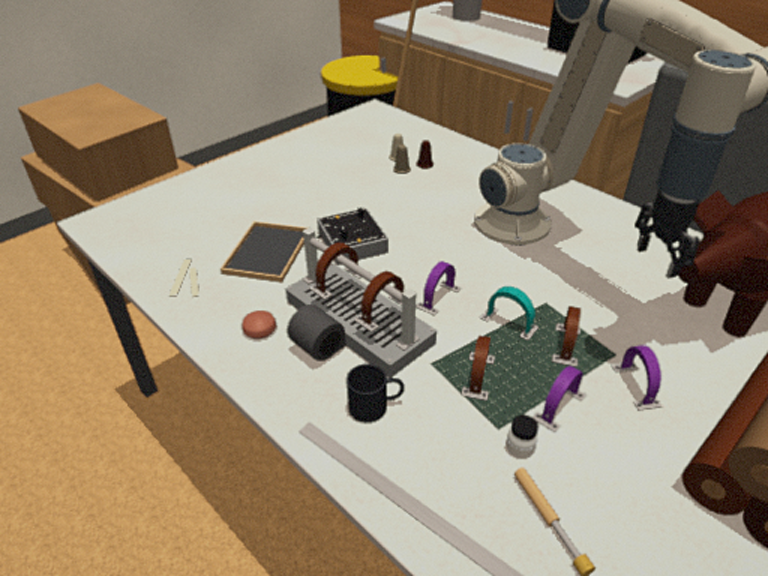

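View pics/top0.png

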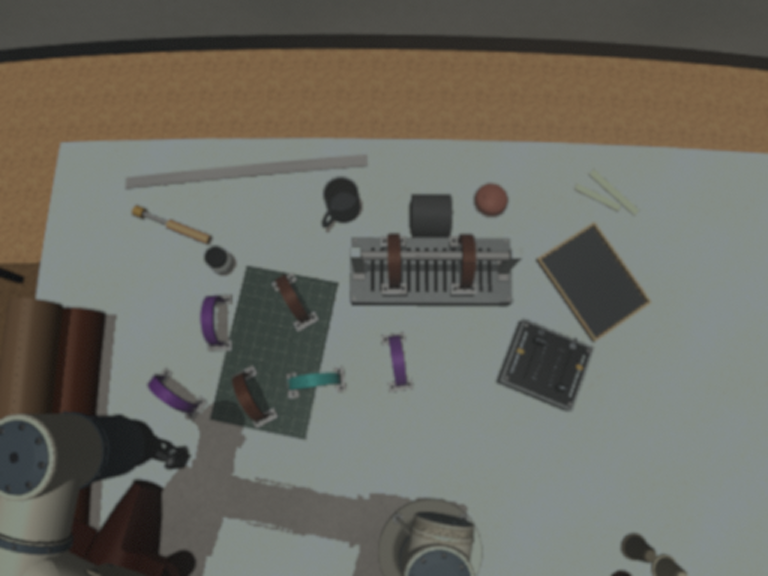

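Top view (768x576): two brown handles hang on the bar (394,260 and 467,260). Two brown handles stand on the mat (294,300 and 253,397). The purple (215,322; 178,393; 398,360) and turquoise (315,380) ones are decoys. The tray is at (593,282) and the controller at (545,365). Next I'll measure and take enlarged crops.

```bash
cat > m.py <<'E'
from h import *
import pickle,sys
def brown(c):
    hsv=cv2.cvtColor(c["image"],cv2.COLOR_RGB2HSV)
    h,s,v=hsv[...,0].astype(int),hsv[...,1],hsv[...,2]
    return ((h<12)|(h>174))&(s>70)&(v>25)&(v<200)
def handles(c,zmin=60,zmax=200,box=(150,800,-450,560)):
    W=cloud(c); m=brown(c)&(W[...,2]>zmin)&(W[...,2]<zmax)&(W[...,0]>box[0])&(W[...,0]<box[1])&(W[...,1]>box[2])&(W[...,1]<box[3])
    n,l,st,ce=cv2.connectedComponentsWithStats(m.astype(np.uint8))
    out=[]
    for i in range(1,n):
        if st[i,4]<25: continue
        P=W[l==i]; zt=np.percentile(P[:,2],95); Q=P[P[:,2]>zt-14]; r=cv2.minAreaRect(P[:,:2].astype(np.float32))
        d=np.linalg.svd(P[:,:2]-P[:,:2].mean(0),full_matrices=False)[2][0]
        out.append((st[i,4],ce[i].round(0),P.mean(0).round(1),Q.mean(0).round(1),zt.round(1),np.degrees(np.arctan2(d[1],d[0])).round(1),np.round(r[0],1),np.round(r[1],1)))
    return out
if __name__=="__main__":
    for n in("scene","top"):
        c=pickle.load(open(n+"0.pkl","rb")); W=cloud(c); print(n)
        for o in handles(c): print(*o)
        z=W[...,2]; t=(abs(z)<15); print("table z",np.nanmedian(z[t]),np.nanstd(z[t]))
E
python3 m.py
python3 - <<'E'
from h import *
import pickle
t=pickle.load(open("top0.pkl","rb"));s=pickle.load(open("scene0.pkl","rb"))
a=cv2.resize(t["image"][205:280,325:400],(600,600),interpolation=cv2.INTER_CUBIC)
save("ctop",a)
a=cv2.resize(s["image"][130:180,205:265],(720,600),interpolation=cv2.INTER_CUBIC)
save("cscene",a)
for c,pts in((t,[(520,320),(592,345),(572,408),(499,382),(540,261),(595,226),(648,300),(594,339),(352,238),(511,238),(511,303),(351,304)]),):
    W=cloud(c)
    for u,v in pts: print((u,v),W[int(v/1.5),int(u/1.5)].round(0))
E
```

```text
scene
271 [221. 173.] [623.8 -59.7 161.9] [613.7 -60.4 181.8] 187.1 -1.9 [610.7 -64.3] [109.5  31.1]
305 [251. 194.] [626.8  89.3 160.2] [614.8  88.6 181.7] 187.1 -1.0 [609.5  85.3] [108.4  30.7]
174 [381. 216.] [345.8 402.   86.4] [333.5 395.1  96.2] 101.0 29.2 [338.6 398.8] [81.4 23.6]
216 [320. 237.] [558.6 320.1  87.9] [547.8 313.9  96.4] 101.2 29.9 [547.1 313.2] [90.2 25.9]
table z 1.6800871781156275 3.1055199292823836
top
180 [262. 171.] [598.1  84.7 178.1] [601.9  85.  180.6] 185.5 -177.5 [601.7  84.4] [86.  20.7]
187 [312. 171.] [598.7 -63.  177.6] [603.7 -62.9 180. ] 185.8 -179.2 [601.  -63.5] [81.6 21.2]
169 [193. 197.] [531.4 303.7  91.4] [536.  306.4  94.3] 99.2 -150.0 [534.5 305.4] [86. 22.]
225 [164. 265.] [317.4 386.2  90. ] [320.6 388.2  94.3] 99.6 -151.8 [318.7 387.4] [95.1 24.8]
table z -0.9634851195430656 2.94847329487626
(520, 320) [ 502. -204.   -1.]
(592, 345) [ 439. -351.   51.]
(572, 408) [ 303. -301.   50.]
(499, 382) [ 361. -145.   41.]
(540, 261) [ 637. -255.   14.]
(595, 226) [ 726. -389.   17.]
(648, 300) [ 548. -508.   14.]
(594, 339) [ 456. -371.   18.]
(352, 238) [678. 180.  44.]
(511, 238) [ 697. -190.    1.]
(511, 303) [ 540. -185.   -4.]
(351, 304) [530. 177.  27.]
```

View pics/ctop.png

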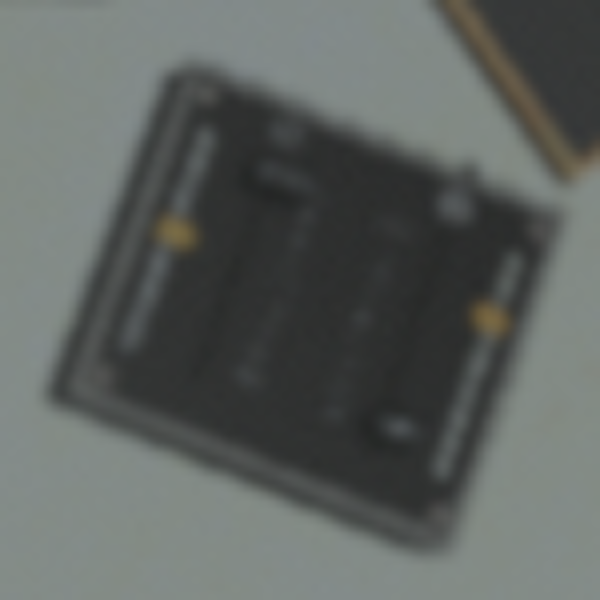

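View pics/cscene.png

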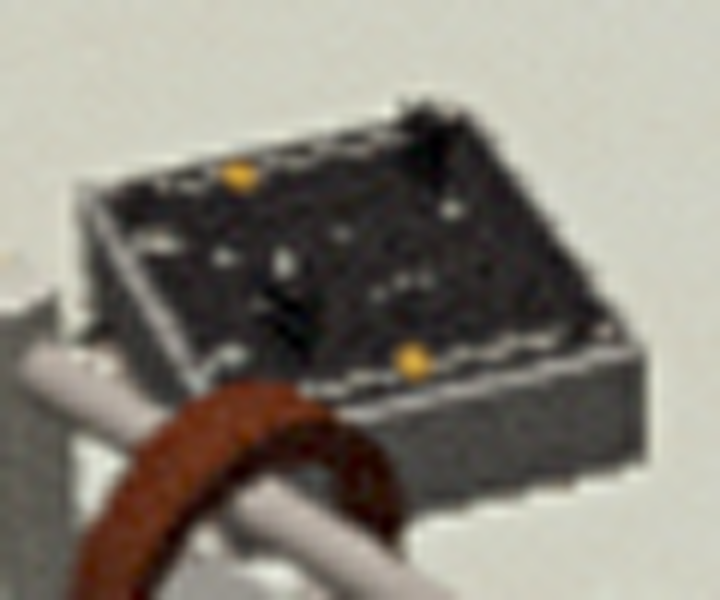

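Heat grip line is at crop (285,178), near full. Air grip line is at (397,427), near its low end. Heat pointer is at (175,233) and air pointer at (490,320). The controller is yawed about -21°. Next I'll take precise numbers for everything.

```bash
cat >> h.py <<'E'
def ray(c,u,v):
    K=np.array([[c["fx"],0,c["cx"]],[0,c["fy"],c["cy"]],[0,0,1.]])
    p=cv2.undistortPoints(np.array([[[u,v]]],float),K,np.array(c["distortion"],float))[0,0]
    E=np.array(c["extrinsics"]); d=E[:3,:3]@np.array([p[0],-p[1],-1]); return E[:3,3],d/np.linalg.norm(d)
def onz(c,u,v,z):
    o,d=ray(c,u,v); return o+d*(z-o[2])/d[2]
def tri(rs):
    A=sum(np.eye(3)-np.outer(d,d) for o,d in rs); b=sum((np.eye(3)-np.outer(d,d))@o for o,d in rs)
    return np.linalg.solve(A,b)
E
cat > m2.py <<'E'
from m import *
t=pickle.load(open("top0.pkl","rb"));s=pickle.load(open("scene0.pkl","rb"))
def brass(c,box):
    u0,v0,u1,v1=box; im=c["image"][v0:v1,u0:u1].astype(float)
    w=np.clip(im[...,0]-im[...,2]-25,0,None); m=(w>10).astype(np.uint8)
    n,l,st,ce=cv2.connectedComponentsWithStats(m); o=[]
    for i in range(1,n):
        if st[i,4]<3: continue
        k=(l==i)*w; vv,uu=np.mgrid[v0:v1,u0:u1]; o.append(((uu*k).sum()/k.sum(),(vv*k).sum()/k.sum(),st[i,4]))
    return o
bt=brass(t,(332,215,393,270)); bs=brass(s,(212,138,258,162)); print("brass",bt,bs)
for c,b in((t,bt),(s,bs)):
    for q in b: print(onz(c,q[0],q[1],50).round(1))
def u(cx,cy): return 325+(cx+.5)/8-.5,205+(cy+.5)/8-.5
for nm,p,z in(("heatcap",(285,178),80),("aircap",(397,427),80),("L0",(125,345),50),("L1",(208,130),50),("R0",(440,475),50),("R1",(515,258),50)):
    print(nm,onz(t,*u(*p),z).round(1))
def us(cx,cy): return 205+(cx+.5)/12-.5,130+(cy+.5)/12-.5
for nm,p,z in(("aircap?",(435,125),80),("heatcap?",(283,262),80)): print("scene",nm,onz(s,*us(*p),z).round(1))
# box & tray & rack from clouds
for n,c in(("top",t),("scene",s)):
    W=cloud(c); x,y,z=W[...,0],W[...,1],W[...,2]
    def rect(m,lab):
        P=W[m][:,:2].astype(np.float32); r=cv2.minAreaRect(P); print(n,lab,len(P),np.round(r[0],1),np.round(r[1],1),round(r[2],1),"med z",np.median(W[m][:,2]).round(1))
    k=(z>42)&(z<58)&(x>270)&(x<520)&(y<-120)&(y>-370)
    k=cv2.morphologyEx(k.astype(np.uint8),cv2.MORPH_OPEN,np.ones((3,3)))>0; rect(k,"ctl")
    v=c["image"].max(2)
    k=(x>440)&(x<740)&(y<-230)&(y>-530)&(z>-12)&(z<30)&(v<75)
    k=cv2.morphologyEx(k.astype(np.uint8),cv2.MORPH_OPEN,np.ones((5,5)))>0
    nn,l,st,_=cv2.connectedComponentsWithStats(k.astype(np.uint8)); k=l==1+st[1:,4].argmax(); rect(k,"felt")
    k=(z>38)&(z<52)&(x>480)&(x<720)&(y<230)&(y>-230);k=cv2.morphologyEx(k.astype(np.uint8),cv2.MORPH_OPEN,np.ones((3,3)))>0; rect(k,"plinth")
    bm=~cv2.dilate(brown(c).astype(np.uint8),np.ones((5,5))).astype(bool)
    k=(z>155)&(z<177)&bm&(x>540)&(x<660)&(abs(y-10)<128); P=W[k]; print(n,"bar",len(P),np.polyfit(P[:,1],P[:,0],1).round(4),P.mean(0).round(1))
    k=(z>178)&(z<192)&bm&(x>540)&(x<660)
    for sg in(1,-1):
        kk=k&(sg*(y-10)>140)&(sg*(y-10)<200); P=W[kk]; print("post",len(P),P.mean(0).round(1), P.min(0).round(0),P.max(0).round(0))
    for bx in((560,650,40,130),(560,650,-110,-20),(480,600,250,370),(260,400,330,450)):
        k=~bm&(z>90)&(x>bx[0])&(x<bx[1])&(y>bx[2])&(y<bx[3]); zt=np.percentile(z[k],97); k&=z>zt-7; P=W[k]; r=cv2.minAreaRect(P[:,:2].astype(np.float32))
        print(n,"crown",len(P),P.mean(0).round(1),zt.round(1),np.round(r[0],1),np.round(r[1],1),round(r[2],1))
E
python3 m2.py
```

```text
brass [(np.float64(346.69565217391306), np.float64(233.59420289855072), np.int32(8)), (np.float64(385.7105263157895), np.float64(244.30263157894737), np.int32(8))] [(np.float64(224.4795081967213), np.float64(144.12295081967213), np.int32(9)), (np.float64(239.0127504553734), np.float64(159.70309653916212), np.int32(9))]
[ 426.2 -192.3   50. ]
[ 392.  -320.5   50. ]
[ 388.1 -324.2   50. ]
[ 422.1 -196.3   50. ]
heatcap [ 445.1 -229.2   80. ]
aircap [ 346.9 -270.7   80. ]
L0 [ 380.5 -169.7   50. ]
L1 [ 468.1 -206.4   50. ]
R0 [ 328.7 -297.3   50. ]
R1 [ 416.4 -332.5   50. ]
scene aircap? [ 349.  -263.8   80. ]
scene heatcap? [ 442.1 -236.9   80. ]
top ctl 2275 [ 397.3 -251.2] [172.  151.1] 68.1 med z 49.6
top felt 2489 [ 596.6 -384.7] [216.3 156.4] 33.8 med z 4.6
top plinth 3091 [585.4 -23.3] [412.1 198.7] 88.3 med z 44.0
top bar 356 [5.000000e-04 6.047492e+02] [604.8  11.8 165.8]
post 55 [603.7 161.2 183.4] [594. 151. 179.] [613. 172. 186.]
post 61 [ 607.3 -157.   183.2] [ 596. -169.  178.] [ 619. -146.  188.]
top crown 123 [603.9  85.5 182.8] 186.2 [605.6  85.8] [49.6 23.8] 0.8
top crown 115 [605.7 -65.6 183.1] 186.1 [604.8 -65.6] [24.6 50. ] 89.7
top crown 110 [537.  308.6  96.9] 100.2 [536.7 308.5] [51.8 25.6] 29.8
top crown 122 [321.1 389.6  96.8] 100.6 [320.5 389.9] [54.  27.8] 29.8
scene ctl 772 [ 398.7 -252.3] [179.1 152. ] 67.8 med z 52.2Traceback (most recent call last):
  File "m2.py", line 29, in <module>
    nn,l,st,_=cv2.connectedComponentsWithStats(k.astype(np.uint8)); k=l==1+st[1:,4].argmax(); rect(k,"felt")
                                                                           ~~~~~~~~~~~~~~~^^
ValueError: attempt to get argmax of an empty sequence
```

```bash
sed -i 's/k=l==1+st\[1:,4\].argmax(); rect(k,"felt")/k=l==(1+st[1:,4].argmax() if nn>1 else 9); k.any() and rect(k,"felt")/' m2.py; python3 m2.py | grep scene
cat > g.py <<'E'
# usage: g.py x y z yawOfToolY(deg or 'k')  -> per-call rows, translation first, then roll
from h import *
import sys
s=manip.observe(); p=s["tool_pos"];R=np.array(s["tool_rot"])
def fmt(a): return " ".join(f"{v:.2f}" for v in a)
if len(sys.argv)>1:
    T=np.array([float(v) for v in sys.argv[1:4]]); d=R.T@(T-p)/10; n=max(1,int(np.ceil(np.linalg.norm(d)/20)))
    print(f"shift {fmt(d)}  = {n} calls of {fmt(d/n)}")
    cur=np.degrees(np.arctan2(R[1,1],R[0,1])); 
    if len(sys.argv)>4 and sys.argv[4]!='k':
        r=-(float(sys.argv[4])-cur); r=(r+90)%180-90; print("roll (mod 180)",round(r,2),"other",round(r-180*np.sign(r),1))
print("t",round(s["time"],2),"pos",p.round(1),"yawY",round(np.degrees(np.arctan2(R[1,1],R[0,1])),2),"tilt",R[:,2].round(3),"F",np.round(s["ft_force"],1),"op",round(s["opening"],3),"q6",round(s["q"][5],2))
E
python3 g.py 443.5 -231 140 158
```

```text
scene aircap? [ 349.  -263.8   80. ]
scene heatcap? [ 442.1 -236.9   80. ]
scene ctl 772 [ 398.7 -252.3] [179.1 152. ] 67.8 med z 52.2
scene plinth 2291 [608.9   0.9] [363.5 155.1] 90.0 med z 46.5
scene bar 158 [-2.30000e-03  6.12691e+02] [612.6  25.6 166.5]
scene crown 88 [610.7  87.2 185.1] 188.0 [610.   85.8] [31.1 49.3] 84.9
scene crown 80 [610.7 -62.6 184.9] 187.5 [610.  -64.8] [57.5 30.3] 2.2
scene crown 81 [542.1 309.9  99.6] 103.3 [541.4 309.6] [48.8 25.5] 30.2
scene crown 70 [325.8 393.   99.4] 102.4 [323.6 392. ] [52.3 25.9] 30.0
shift 49.99 56.41 10.25  = 4 calls of 12.50 14.10 2.56
roll (mod 180) 86.17 other -93.8
t 0.1 pos [239.4 494.7 241.5] yawY -115.83 tilt [-0.001 -0.002 -1.   ] F [-0.4 -0.2  0. ] op 1.001 q6 -0.28
```

```bash
R='';
python3 -m creep '0 12.5 14.1 0 0; 0 12.5 14.1 0 0; 0 12.5 14.1 0 0; 0 12.5 14.1 0 0; 0 12.5 14.1 0 0'
python3 -m creep '0 12.5 14.1 0 0; 0 12.5 14.1 0 0; 0 12.5 14.1 0 0; 0 12.5 14.1 0 0; 0 12.5 14.1 0 0'
python3 -m creep '0 12.5 14.1 0 0; 0 12.5 14.1 0 0; 0 12.5 14.1 0 0; 0 12.5 14.1 0 0; 0 12.5 14.1 0 0'
python3 -m creep '0 12.5 14.1 0 0; 0 12.5 14.1 0 0; 0 12.5 14.1 0 0; 0 12.5 14.1 0 0; 0 12.5 14.1 0 0'
python3 -m creep '0 0 0 7; 0 0 0 0 14; 0 0 0 0 21; 0 0 0 0 28; 0 0 0 0 35' 
python3 -m creep '0 0 0 0 7; 0 0 0 0 14; 0 0 0 0 21; 0 0 0 0 28; 0 0 0 0 35' 
python3 -m creep '0 0 0 0 7; 0 0 0 0 14; 0 0 0 0 21; 0 0 0 0 28; 0 0 0 0 35'
python3 g.py 443.5 -231 140 158
```

```text
time: 0.52
tool_pos: [290.6, 309.6, 241.7]
tool_rot: [[0.9, -0.437, -0.001], [-0.437, -0.9, -0.002], [0.0, 0.002, -1.0]]
ft_force: [0.1, -0.7, 0.5]
opening: 0.503
time: 0.93
tool_pos: [341.2, 125.1, 242.0]
tool_rot: [[0.899, -0.437, -0.001], [-0.437, -0.899, -0.002], [0.0, 0.003, -1.0]]
ft_force: [0.9, -0.5, -0.8]
opening: 0.504
time: 1.35
tool_pos: [391.8, -59.4, 242.3]
tool_rot: [[0.899, -0.439, -0.001], [-0.439, -0.899, -0.003], [0.0, 0.003, -1.0]]
ft_force: [0.7, 0.1, -0.8]
opening: 0.498
time: 1.77
tool_pos: [442.2, -244.4, 241.8]
tool_rot: [[0.898, -0.441, -0.003], [-0.441, -0.898, -0.003], [-0.001, 0.004, -1.0]]
ft_force: [-0.3, 0.6, 0.6]
opening: 0.503
time: 2.18
tool_pos: [441.9, -244.4, 241.2]
tool_rot: [[0.477, -0.879, -0.004], [-0.879, -0.477, -0.003], [0.0, 0.005, -1.0]]
ft_force: [0.5, 0.3, 0.3]
opening: 0.502
time: 2.6
tool_pos: [441.7, -244.3, 240.7]
tool_rot: [[-0.12, -0.993, -0.005], [-0.993, 0.12, -0.002], [0.003, 0.005, -1.0]]
ft_force: [-0.1, -0.1, -0.1]
opening: 0.496
shift -1.37 -0.07 10.07  = 1 calls of -1.37 -0.07 10.07
roll (mod 180) 15.13 other -164.9
t 2.6 pos [ 441.7 -244.3  240.7] yawY 173.13 tilt [-0.005 -0.002 -1.   ] F [-0.1 -0.1 -0.1] op 0.496 q6 0.07$[0]: bad value
```

```bash
python3 -m creep '0 -1.4 -0.1 4 7; 0 -1.4 -0.1 8 15.1; 0 -1.4 -0.1 12 15.1; 0 -1.4 -0.1 14 15.1; 0 -1.4 -0.1 14 15.1' >/dev/null
python3 g.py 443.5 -231 68 158
python3 - <<'E'
from h import *
c=cam("top"); save("a1",cv2.resize(c["image"][205:280,325:400],(600,600),interpolation=cv2.INTER_CUBIC))
c=cam("scene"); save("a2",cv2.resize(c["image"][120:180,205:265],(600,600),interpolation=cv2.INTER_CUBIC))
E
```

```text
shift -0.01 -0.45 2.74  = 1 calls of -0.01 -0.45 2.74
roll (mod 180) -0.02 other 180.0
t 3.02 pos [ 439.7 -229.5   95.5] yawY 157.98 tilt [-0.016  0.001 -1.   ] F [-0.  -0.4  0.5] op 0.496 q6 -0.22
```

View pics/a2.png

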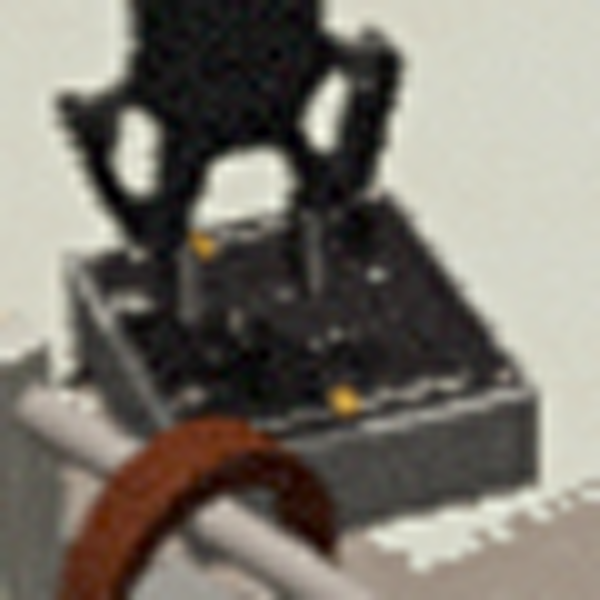

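The two fingers (190,320 and 315,290 in the crop) straddle the heat grip (white line near 238,325) from above. Lower, close and pull.

```bash
python3 -m creep '0 0 -0.45 1 0; 0 0 -0.45 2 0; 0 0 -0.45 2.7 0; 0 0 -0.45 2.7 0; 0 0 -0.45 2.7 0' >/dev/null
python3 g.py
python3 -m creep '-1 0 0 0 0; -1 0 0 0 0; -1 0 0 0 0; -1 0 0 0 0; -1 0 0 0 0' >/dev/null
python3 -m creep '-1 0 0 0 0; -1 0 0 0 0; -1 0 0 0 0; -1 0 0 0 0; -1 0 0 0 0' >/dev/null
python3 g.py
```

```text
t 3.53 pos [ 448.1 -233.    74.5] yawY 158.07 tilt [-0.006 -0.003 -1.   ] F [ 0.1 -0.4  0.7] op 0.502 q6 -0.22
t 4.37 pos [ 448.5 -233.2   75.5] yawY 158.08 tilt [-0.004 -0.004 -1.   ] F [-1.2  0.6  1.8] op 0.14 q6 -0.22
```

```bash
python3 -m creep '-1 0 1.5 0 0; -1 0 3 0 0; -1 0 4.5 0 0; -1 0 6 0 0; -1 0 6.8 0 0' >/dev/null
python3 -m creep '-1 0 0 0 0; -1 0 0 0 0; -1 0 0 0 0; -1 0 0 0 0; -1 0 0 0 0' >/dev/null
python3 g.py
python3 -m creep '-1 0 0.2 0 0; -1 0 0.4 0 0; -1 0 0.6 0 0; -1 0 0.8 0 0; -1 0 0.8 0 0' >/dev/null
python3 g.py
python3 -m creep '-1 0 0.1 0 0; -1 0 0.2 0 0; -1 0 0.3 0 0; -1 0 0.4 0 0; -1 0 0.4 0 0' >/dev/null
python3 g.py
```

```text
t 5.2 pos [ 385.1 -207.4   75.5] yawY 158.07 tilt [-0.004 -0.003 -1.   ] F [-0.7  1.9  1.4] op 0.148 q6 -0.26
t 5.62 pos [ 377.5 -204.4   75.5] yawY 158.07 tilt [-0.003 -0.003 -1.   ] F [ 1.8  0.1 -2.4] op 0.141 q6 -0.26
t 6.03 pos [ 374.9 -203.3   75.6] yawY 158.09 tilt [-0.001 -0.004 -1.   ] F [ 5.3 -4.1 -8.2] op 0.145 q6 -0.26
```

```bash
python3 -m creep '-1 0 0.1 0 0; -1 0 0.2 0 0; -1 0 0.3 0 0; -1 0 0.4 0 0; -1 0 0.4 0 0' >/dev/null
python3 g.py
python3 -m creep '0 0 0 0 0; 0 0 0 0 0; 0 0 0 0 0; 0 0 0 0 0; 0 0 0 0 0' >/dev/null
python3 g.py
python3 -m creep '0 0 0 -4 0; 0 0 0 -8 0; 0 0 0 -12 0; 0 0 0 -15 0; 0 0 0 -15 0' >/dev/null
python3 - <<'E'
from h import *
c=cam("top"); save("b1",cv2.resize(c["image"][205:280,325:400],(600,600),interpolation=cv2.INTER_CUBIC))
E
python3 g.py 605.5 -65 280 90
```

```text
t 6.45 pos [ 374.6 -203.1   75.6] yawY 158.14 tilt [ 0.006 -0.007 -1.   ] F [ 13.5 -12.  -20. ] op 0.142 q6 -0.27
t 6.87 pos [ 374.3 -203.    75.8] yawY 158.14 tilt [ 0.006 -0.007 -1.   ] F [-0.3  0.2  0.2] op 0.501 q6 -0.27
shift -21.31 -16.36 -4.88  = 2 calls of -10.65 -8.18 -2.44
roll (mod 180) 68.16 other -111.8
t 7.33 pos [ 375.  -202.3  229.4] yawY 158.16 tilt [ 0.013 -0.008 -1.   ] F [ 0.3  0.2 -1.5] op 0.499 q6 -0.26
```

```bash
python3 -m creep '0 -10.6 -8.2 -5 0; 0 -10.6 -8.2 -5 0; 0 -10.6 -8.2 -5 0; 0 -10.6 -8.2 -5 0; 0 -10.6 -8.2 -5 0' >/dev/null
python3 -m creep '0 -10.6 -8.2 0 0; 0 -10.6 -8.2 0 0; 0 -10.6 -8.2 0 0; 0 -10.6 -8.2 0 0; 0 -10.6 -8.2 0 0' >/dev/null
python3 -m creep '0 0 0 0 7; 0 0 0 0 14; 0 0 0 0 21; 0 0 0 0 28; 0 0 0 0 34'  >/dev/null
python3 -m creep '0 0 0 0 7; 0 0 0 0 14; 0 0 0 0 21; 0 0 0 0 28; 0 0 0 0 34'  >/dev/null
python3 g.py 606.5 -65 200 90
```

```text
shift 0.07 -0.10 7.60  = 1 calls of 0.07 -0.10 7.60
roll (mod 180) -0.35 other 179.7
t 9.0 pos [606.9 -63.4 276. ] yawY 89.65 tilt [ 0.004 -0.008 -1.   ] F [-0.4  0.3  0.2] op 0.501 q6 -1.73
```

View pics/b1.png

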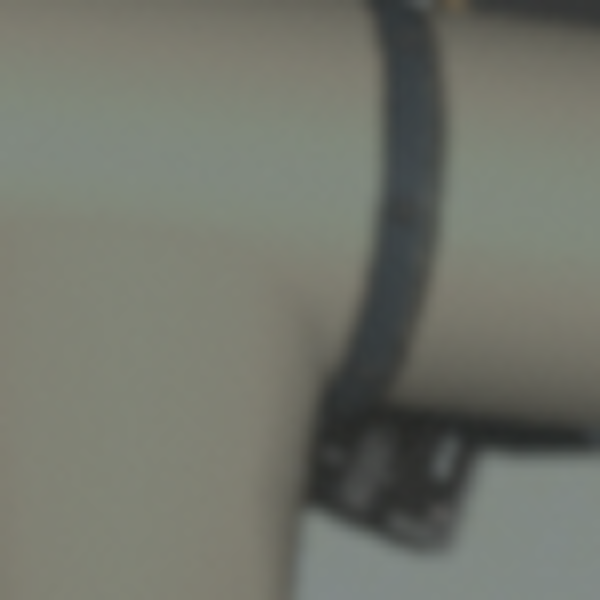

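The arm hides the controller in this picture, so I'll check the slider once the arm is clear. Now the grasp of the right dry handle.

```bash
python3 -m creep '0 0.1 -0.1 3 -0.3; 0 0.1 -0.1 6 -0.3; 0 0.1 -0.1 7.6 -0.3; 0 0.1 -0.1 7.6 -0.3; 0 0.1 -0.1 7.6 -0.3' >/dev/null
python3 g.py 606.5 -65 184 90
python3 - <<'E'
from h import *
c=cam("scene"); save("a3",cv2.resize(c["image"][110:230,170:330],(800,600),interpolation=cv2.INTER_CUBIC))
E
```

```text
shift -0.15 0.08 1.55  = 1 calls of -0.15 0.08 1.55
roll (mod 180) -0.07 other 179.9
t 9.42 pos [605.  -65.7 199.5] yawY 89.93 tilt [ 0.001 -0.009 -1.   ] F [-0.6 -0.3  0.7] op 0.501 q6 -1.73
```

View pics/a3.png

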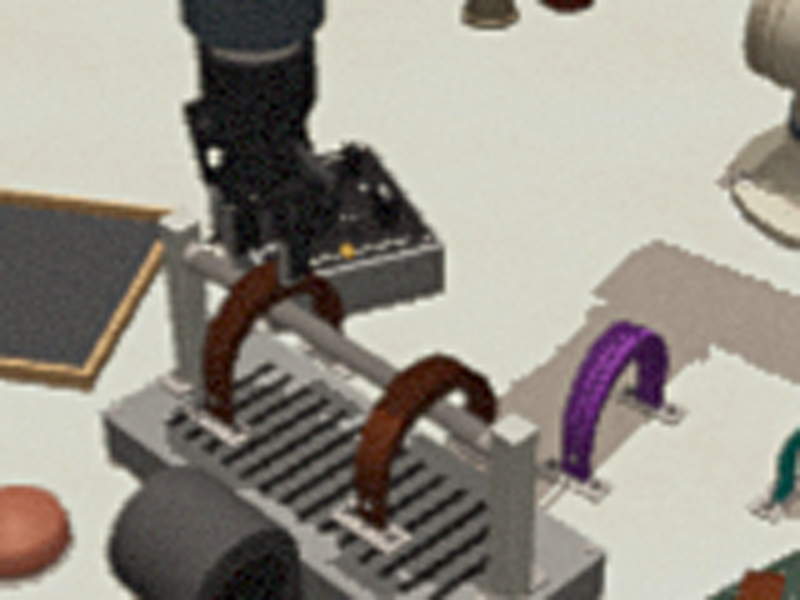

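The fingers (near 245,240 and 285,260) straddle the crown of the right dry handle. Lower the last bit, grip and lift.

```bash
python3 -m creep '0 0 0.1 0.5 0; 0 0 0.1 1 0; 0 0 0.1 1.5 0; 0 0 0.1 1.5 0; 0 0 0.1 1.5 0' >/dev/null
python3 g.py
python3 -m creep '-1 0 0 0 0; -1 0 0 0 0; -1 0 0 0 0; -1 0 0 0 0; -1 0 0 0 0' >/dev/null
python3 -m creep '-1 0 0 0 0; -1 0 0 0 0; -1 0 0 0 0; -1 0 0 0 0; -1 0 0 0 0' >/dev/null
python3 g.py
python3 -m creep '-1 0 0 -1 0; -1 0 0 -2 0; -1 0 0 -4 0; -1 0 0 -6 0; -1 0 0 -8 0' >/dev/null
python3 -m creep '-1 0 0 -2 0; -1 0 0 -4 0; -1 0 0 -5 0; -1 0 0 -5 0; -1 0 0 -5 0' >/dev/null
python3 g.py 615 -373 310 33.8
```

```text
t 9.88 pos [606.  -64.7 185.8] yawY 89.94 tilt [ 0.004 -0.009 -1.   ] F [-0.3  0.6  0.7] op 0.503 q6 -1.73
t 10.72 pos [606.2 -64.8 186.4] yawY 89.95 tilt [ 0.005 -0.009 -1.   ] F [-0.5 -0.6  1. ] op 0.284 q6 -1.73
shift -0.96 -30.95 1.11  = 2 calls of -0.48 -15.47 0.56
roll (mod 180) 56.15 other -123.8
t 11.55 pos [605.5 -63.5 318.5] yawY 89.95 tilt [ 0.006 -0.008 -1.   ] F [ 0.1  0.1 -1.8] op 0.282 q6 -1.73
```

```bash
python3 -m creep '-1 0 -15.5 0 0; -1 0 -15.5 0 0; -1 0 -15.5 0 0; -1 0 -15.5 0 0; -1 0 -15.5 0 0' >/dev/null
python3 -m creep '-1 0 -15.5 0 0; -1 0 -15.5 0 0; -1 0 -15.5 0 0; -1 0 -15.5 0 0; -1 0 -15.5 0 0' >/dev/null
python3 -m creep '-1 0 0 0 7; -1 0 0 0 14; -1 0 0 0 21; -1 0 0 0 28; -1 0 0 0 28' >/dev/null
python3 -m creep '-1 0 0 0 7; -1 0 0 0 14; -1 0 0 0 21; -1 0 0 0 28; -1 0 0 0 28' >/dev/null
python3 g.py 610.5 -374.7 160 33.8
python3 - <<'E'
from m import *
c=cam("scene"); save("a4",cv2.resize(c["image"][70:220,100:300],(800,600),interpolation=cv2.INTER_CUBIC))
W=cloud(c);k=(W[...,0]>430)&(W[...,0]<750)&(W[...,1]<-220)&(W[...,1]>-540)&(W[...,2]<30)&(W[...,2]>-10)&(c["image"].max(2)<110)
k=cv2.morphologyEx(k.astype(np.uint8),cv2.MORPH_OPEN,np.ones((3,3)))>0
print(k.sum()); P=W[k]; print(cv2.minAreaRect(P[:,:2].astype(np.float32)),np.median(P[:,2]))
E
```

```text
shift 0.26 1.47 15.14  = 1 calls of 0.26 1.47 15.14
roll (mod 180) -0.81 other 179.2
t 13.22 pos [ 600.9 -384.1  311.6] yawY 32.99 tilt [-0.009 -0.005 -1.   ] F [-0.1  0.2 -1.4] op 0.284 q6 -2.22
1141
((589.2639770507812, -390.7977294921875), (216.3618621826172, 157.5873565673828), 35.40760040283203) 7.572244194876703
```

View pics/a4.png

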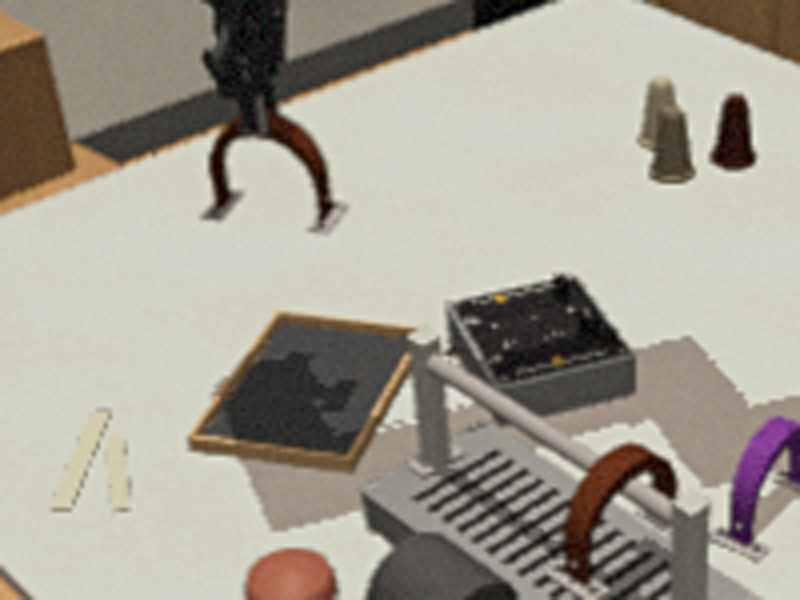

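```bash
python3 -m creep '-1 0.2 0.8 3 -1; -1 0.2 0.8 6 -1; -1 0.2 0.8 9 -1; -1 0.2 0.8 12 -1; -1 0.2 0.8 15 -1' >/dev/null
python3 -m creep '-1 0 0 0 0; -1 0 0 0 0; -1 0 0 0 0; -1 0 0 0 0; -1 0 0 0 0' >/dev/null
python3 g.py 607 -378.5 106 34.3
```

```text
shift -0.00 0.17 5.67  = 1 calls of -0.00 0.17 5.67
roll (mod 180) 0.5 other -179.5
t 14.1 pos [ 605.9 -379.1  162.7] yawY 34.8 tilt [-0.005 -0.007 -1.   ] F [-0.9 -1.1 -0.8] op 0.285 q6 -2.2
```

```bash
python3 -m creep '-1 0 0.1 1.5 0; -1 0 0.1 3 0; -1 0 0.1 4.5 0; -1 0 0.1 5 0.5; -1 0 0.1 5 0.5' >/dev/null
python3 -m creep '-1 0 0 0.1 0; -1 0 0 0.2 0; -1 0 0 0.4 0; -1 0 0 0.5 0; -1 0 0 0.6 0' >/dev/null
python3 g.py 607 -378.5 106 34.3
python3 - <<'E'
from h import *
c=cam("top"); d=cam("scene"); 
save("a5",np.hstack([cv2.resize(c["image"][140:240,350:450],(400,400),interpolation=cv2.INTER_CUBIC),cv2.resize(d["image"][100:200,120:220],(400,400),interpolation=cv2.INTER_CUBIC)]))
E
```

```text
shift -0.03 0.08 0.03  = 1 calls of -0.03 0.08 0.03
roll (mod 180) -0.02 other 180.0
t 14.93 pos [ 606.2 -378.7  106.3] yawY 34.28 tilt [-0.006 -0.006 -1.   ] F [-0.4 -0.6 -1.9] op 0.283 q6 -2.21
```

View pics/a5.png

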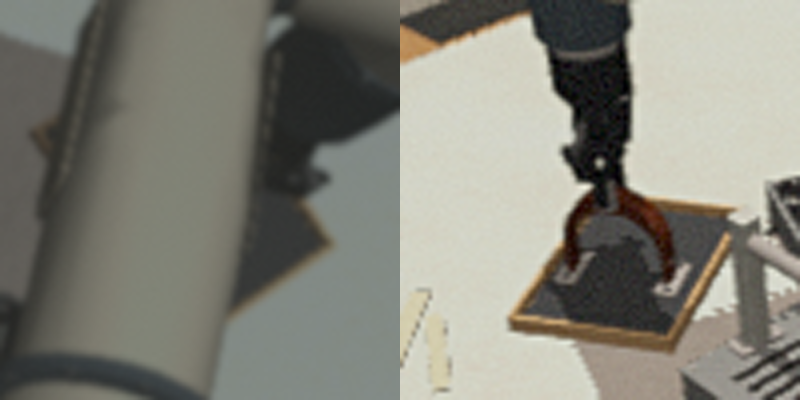

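```bash
python3 -m creep '-1 0 0 0.1 0; -1 0 0 0.2 0; -1 0 0 0.2 0; -1 0 0 0.2 0; -1 0 0 0.2 0' >/dev/null; python3 g.py
python3 -m creep '-1 0 0 0.1 0; -1 0 0 0.2 0; -1 0 0 0.2 0; -1 0 0 0.2 0; -1 0 0 0.2 0' >/dev/null; python3 g.py
```

```text
t 15.45 pos [ 606.7 -379.3  105.5] yawY 34.29 tilt [-0.004 -0.008 -1.   ] F [ 0.3 -0.3  4.7] op 0.28 q6 -2.21
t 15.87 pos [ 606.8 -379.2  105.4] yawY 34.32 tilt [-0.003 -0.009 -1.   ] F [-1.8  2.1  9.9] op 0.281 q6 -2.21
```

```bash
python3 -m creep '0 0 0 0 0; 0 0 0 0 0; 0 0 0 0 0; 0 0 0 0 0; 0 0 0 0 0' >/dev/null
python3 -m creep '0 0 0 -2 0; 0 0 0 -5 0; 0 0 0 -9 0; 0 0 0 -13 0; 0 0 0 -17 0' >/dev/null
python3 -m creep '0 0 0 -1 -7; 0 0 0 -1 -14; 0 0 0 -1 -21; 0 0 0 -1 -28; 0 0 0 -1 -28' >/dev/null
python3 -m creep '0 0 0 0 -7; 0 0 0 0 -14; 0 0 0 0 -21; 0 0 0 0 -28; 0 0 0 0 -28' >/dev/null
python3 g.py 606.5 86 260 90
```

```text
shift -0.47 46.36 2.23  = 3 calls of -0.16 15.45 0.74
roll (mod 180) 0.6 other -179.4
t 17.53 pos [ 606.8 -377.5  285.9] yawY 90.6 tilt [-0.005 -0.008 -1.   ] F [ 0.   0.4 -1.1] op 0.5 q6 -1.22
```

```bash
python3 -m creep '0 -0.15 15.5 0 0; 0 -0.15 15.5 0 0; 0 -0.15 15.5 0 0; 0 -0.15 15.5 0 0; 0 -0.15 15.5 0 0' >/dev/null
python3 -m creep '0 -0.15 15.5 0 0; 0 -0.15 15.5 0 0; 0 -0.15 15.5 0 0; 0 -0.15 15.5 0 0; 0 -0.15 15.5 0 0' >/dev/null
python3 -m creep '0 -0.15 15.5 0 0.6; 0 -0.15 15.5 0 0.6; 0 -0.15 15.5 0 0.6; 0 -0.15 15.5 0 0.6; 0 -0.15 15.5 0 0.6' >/dev/null
python3 -m creep '0 0 0 3 0; 0 0 0 5 0; 0 0 0 7 0; 0 0 0 7.5 0; 0 0 0 7.5 0' >/dev/null
python3 g.py 606.5 86 185.5 90
python3 - <<'E'
from m import *
c=cam("top"); W=cloud(c); bm=brown(c); 
pickle.dump(c,open("top1.pkl","wb"))
for o in handles(c): print(*o)
E
```

```text
shift -0.05 -1.70 2.07  = 1 calls of -0.05 -1.70 2.07
roll (mod 180) -0.48 other 179.5
t 19.2 pos [606.3 103.1 206.2] yawY 89.52 tilt [-0.008 -0.005 -1.   ] F [-0.5  0.   1. ] op 0.502 q6 -2.0
101 [263. 178.] [576.5  83.7 170.6] [590.1  84.9 180.6] 185.7 -173.0 [581.   82.5] [53.1 18. ]
150 [402. 179.] [ 599.3 -369.4   96. ] [ 603.9 -376.6  100.2] 105.0 123.9 [ 602. -373.] [21.6 78.8]
209 [163. 264.] [319.  387.3  91.2] [321.3 388.5  94.5] 99.8 -152.3 [319.8 388. ] [92.4 24.6]
```

```bash
python3 -m creep '0 0 -1.7 0 -0.4; 0 0 -1.7 0 -0.4; 0 0 -1.7 0.5 -0.4; 0 0 -1.7 1 -0.4; 0 0 -1.7 1 -0.4' >/dev/null
python3 g.py 606.5 86 185.5 90
```

```text
shift 0.00 -0.03 1.17  = 1 calls of 0.00 -0.03 1.17
roll (mod 180) -0.07 other 179.9
t 19.67 pos [606.6  86.4 197.2] yawY 89.93 tilt [-0.006 -0.004 -1.   ] F [-0.4 -0.1 -0.4] op 0.497 q6 -1.97
```

```bash
python3 -m creep '0 0 0 0.5 0; 0 0 0 1.1 0; 0 0 0 1.1 0; 0 0 0 1.1 0; 0 0 0 1.1 0' >/dev/null
python3 g.py
python3 -m creep '-1 0 0 0 0; -1 0 0 0 0; -1 0 0 0 0; -1 0 0 0 0; -1 0 0 0 0' >/dev/null
python3 -m creep '-1 0 0 0 0; -1 0 0 0 0; -1 0 0 0 0; -1 0 0 0 0; -1 0 0 0 0' >/dev/null
python3 g.py
python3 -m creep '-1 0 0 -1 0; -1 0 0 -2 0; -1 0 0 -4 0; -1 0 0 -6 0; -1 0 0 -8 0' >/dev/null
python3 -m creep '-1 0 0 -2 0; -1 0 0 -4 0; -1 0 0 -5 0; -1 0 0 -5 0; -1 0 0 -5 0' >/dev/null
python3 g.py 545 -421 310 33.8
```

```text
t 20.08 pos [606.6  86.4 186.1] yawY 89.94 tilt [-0.006 -0.004 -1.   ] F [-0.4  0.6  0.2] op 0.504 q6 -1.97
t 20.92 pos [606.9  86.5 186.8] yawY 89.94 tilt [-0.005 -0.004 -1.   ] F [0.3 0.3 1.6] op 0.287 q6 -1.97
shift 6.20 -50.82 1.08  = 3 calls of 2.07 -16.94 0.36
roll (mod 180) 56.14 other -123.9
t 21.75 pos [607.5  87.1 318.8] yawY 89.94 tilt [-0.004 -0.004 -1.   ] F [ 0.6 -0.1 -2. ] op 0.281 q6 -1.97
```

```bash
python3 -m creep '-1 2 -16.9 0 0; -1 2 -16.9 0 0; -1 2 -16.9 0 0; -1 2 -16.9 0 0; -1 2 -16.9 0 0' >/dev/null
python3 -m creep '-1 2 -16.9 0 0; -1 2 -16.9 0 0; -1 2 -16.9 0 0; -1 2 -16.9 0 0; -1 2 -16.9 0 0' >/dev/null
python3 -m creep '-1 2 -16.9 0 0; -1 2 -16.9 0 0; -1 2 -16.9 0 0; -1 2 -16.9 0 0; -1 2 -16.9 0 0' >/dev/null
python3 -m creep '-1 0 0 0 7; -1 0 0 0 14; -1 0 0 0 21; -1 0 0 0 28; -1 0 0 0 28' >/dev/null
python3 -m creep '-1 0 0 0 7; -1 0 0 0 14; -1 0 0 0 21; -1 0 0 0 28; -1 0 0 0 28' >/dev/null
python3 g.py 545 -421 160 34.3
```

```text
shift 0.67 1.64 15.30  = 1 calls of 0.67 1.64 15.30
roll (mod 180) -1.53 other 178.5
t 23.83 pos [ 537.9 -435.2  313.2] yawY 32.77 tilt [-0.02  -0.002 -1.   ] F [-0.1 -0.3 -1.6] op 0.284 q6 -2.12
```

```bash
python3 -m creep '-1 0.7 1.6 0 -1.5; -1 0.7 1.6 0 -1.5; -1 0.7 1.6 4 -1.5; -1 0.7 1.6 7 -1.5; -1 0.7 1.6 10 -1.5' >/dev/null
python3 -m creep '-1 0 0 0 0; -1 0 0 0 0; -1 0 0 0 0; -1 0 0 0 0; -1 0 0 0 0' >/dev/null
python3 g.py 545 -421 130 34.3
python3 - <<'E'
from m import *
c=cam("scene")
for o in handles(c): print(*o)
E
```

```text
shift 0.01 0.02 8.38  = 1 calls of 0.01 0.02 8.38
roll (mod 180) 0.41 other -179.6
t 24.67 pos [ 546.2 -420.9  213.8] yawY 34.71 tilt [-0.016 -0.003 -1.   ] F [-0.4  0.4 -1.1] op 0.284 q6 -2.11
54 [188. 126.] [ 520.8 -380.   170.8] [ 524.2 -386.8  193.4] 198.9 75.4 [ 522.4 -383.6] [27.2 24.2]
128 [175. 153.] [ 603.4 -364.4   90. ] [ 608.8 -372.8  100.7] 105.6 129.5 [ 607.6 -375.8] [32.9 96.7]
166 [381. 216.] [344.6 401.5  87.6] [333.5 395.3  96.4] 101.4 29.2 [337.2 397.9] [74.4 23.4]
208 [320. 236.] [557.9 319.7  88.6] [547.3 313.3  96.3] 101.4 30.3 [548.3 314. ] [87.8 25.7]
```

```bash
python3 -m creep '-1 0 0 2.5 0; -1 0 0 5 0; -1 0 0 7.5 0; -1 0 0 9 0; -1 0 0 9.5 0.4' >/dev/null
python3 -m creep '-1 0 0 0.3 0; -1 0 0 0.6 0; -1 0 0 0.9 0; -1 0 0 1.0 0; -1 0 0 1.0 0' >/dev/null
python3 g.py 545 -421 106 34.3
python3 -m creep '-1 0 0 0.1 0; -1 0 0 0.2 0; -1 0 0 0.2 0; -1 0 0 0.2 0; -1 0 0 0.2 0' >/dev/null; python3 g.py
```

```text
shift -0.13 0.08 0.05  = 1 calls of -0.13 0.08 0.05
roll (mod 180) 0.0 other -180.0
t 25.55 pos [ 543.6 -420.4  106.5] yawY 34.3 tilt [-0.019 -0.001 -1.   ] F [ 0.2 -0.1 -1.4] op 0.28 q6 -2.12
t 25.97 pos [ 543.6 -420.7  106.3] yawY 34.32 tilt [-0.018 -0.002 -1.   ] F [-2.3  1.3  5.2] op 0.281 q6 -2.12
```

```bash
python3 -m creep '0 0 0 0 0; 0 0 0 0 0; 0 0 0 0 0; 0 0 0 0 0; 0 0 0 0 0' >/dev/null
python3 -m creep '0 0 0 -2 0; 0 0 0 -5 0; 0 0 0 -9 0; 0 0 0 -13 0; 0 0 0 -17 0' >/dev/null
python3 -m creep '0 0 0 0 -7; 0 0 0 0 -14; 0 0 0 0 -21; 0 0 0 0 -28; 0 0 0 0 -35' >/dev/null
python3 -m creep '0 0 0 0 -7; 0 0 0 0 -14; 0 0 0 0 -21; 0 0 0 0 -28; 0 0 0 0 -35' >/dev/null
python3 -m creep '0 0 0 0 -7; 0 0 0 0 -14; 0 0 0 0 -15.7; 0 0 0 0 -15.7; 0 0 0 0 -15.7' >/dev/null
python3 g.py 539 310 260 120
```

```text
shift -36.58 63.21 1.60  = 4 calls of -9.14 15.80 0.40
roll (mod 180) 0.62 other -179.4
t 28.05 pos [ 546.5 -420.2  277.3] yawY 120.62 tilt [-0.019 -0.002 -1.   ] F [0.3 0.1 0.1] op 0.5 q6 -0.61
```

```bash
python3 -m creep '0 -9.1 15.8 0 0; 0 -9.1 15.8 0 0; 0 -9.1 15.8 0 0; 0 -9.1 15.8 0 0; 0 -9.1 15.8 0 0' >/dev/null
python3 -m creep '0 -9.1 15.8 0 0; 0 -9.1 15.8 0 0; 0 -9.1 15.8 0 0; 0 -9.1 15.8 0 0; 0 -9.1 15.8 0 0' >/dev/null
python3 -m creep '0 -9.1 15.8 0 0; 0 -9.1 15.8 0 0; 0 -9.1 15.8 0 0; 0 -9.1 15.8 0 0; 0 -9.1 15.8 0 0' >/dev/null
python3 -m creep '0 -7 12 0 0; 0 -7 12 0 0; 0 -7 12 0 0; 0 -7 12 0 0; 0 -7 12 0 0' >/dev/null
python3 g.py 539 310 260 120
python3 - <<'E'
from m import *
c=cam("scene"); d=cam("top"); pickle.dump(d,open("top2.pkl","wb"));pickle.dump(c,open("scene2.pkl","wb"))
for q in(c,d):
  for o in handles(q): print(*o)
a=cv2.resize(d["image"][205:280,325:400],(400,400),interpolation=cv2.INTER_CUBIC)
b=cv2.resize(c["image"][100:200,120:320],(800,400),interpolation=cv2.INTER_CUBIC)
b2=cv2.resize(d["image"][140:240,320:420],(400,400),interpolation=cv2.INTER_CUBIC)
im=np.vstack([np.hstack([a,b2]),b]); save("a6",cv2.resize(im,(600,600)))
E
```

```text
shift -1.74 2.27 1.64  = 1 calls of -1.74 2.27 1.64
roll (mod 180) 0.99 other -179.0
t 29.72 pos [536.1 281.6 276.5] yawY 120.99 tilt [-0.018  0.001 -1.   ] F [ 0.1 -0.8 -1.4] op 0.5 q6 -1.76
257 [178. 147.] [ 574.9 -383.8   92.8] [ 576.7 -391.9  101.6] 107.1 28.6 [ 572.6 -395.2] [108.6  96.9]
174 [381. 216.] [345.7 402.   86.8] [332.9 394.5  96.8] 101.7 30.4 [335.4 397.1] [79.2 23.8]
194 [320. 237.] [559.8 321.2  87.9] [548.  314.8  96.8] 101.6 28.4 [551.  315.4] [77.5 25.6]
141 [402. 179.] [ 599.2 -369.2   96.5] [ 602.9 -375.2  100.1] 104.9 124.3 [ 602.1 -373.8] [21.  76.1]
123 [191. 194.] [541.  309.8  93. ] [537.5 307.8  94.8] 100.0 -150.1 [541.6 310.2] [84.3 19. ]
172 [415. 199.] [ 534.1 -410.3   95.8] [ 539.4 -417.6  100.1] 104.6 125.5 [ 536.3 -413.4] [23.1 79.2]
```

View pics/a6.png

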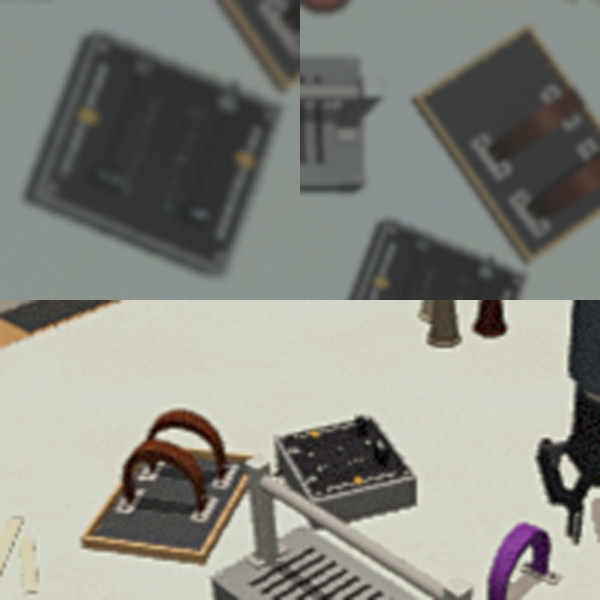

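Both dry handles stand upright inside the tray (top right and bottom). The heat grip line is at the near end of its track (110,180), level with the air grip (197,215). Next is the wet handle at about (540,310).

```bash
python3 -m creep '0 -1.7 2.3 0 1; 0 -1.7 2.3 3 1; 0 -1.7 2.3 6 1; 0 -1.7 2.3 9 1; 0 -1.7 2.3 12 1' >/dev/null
python3 -m creep '0 0 0 0 0; 0 0 0 0 0; 0 0 0 0 0; 0 0 0 0 0; 0 0 0 0 0' >/dev/null
python3 g.py 539.5 309.5 101 120
```

```text
shift -0.30 0.25 5.85  = 1 calls of -0.30 0.25 5.85
roll (mod 180) -0.29 other 179.7
t 30.65 pos [538.9 305.6 159.5] yawY 119.71 tilt [-0.012  0.004 -1.   ] F [ 0.5 -0.5  0.1] op 0.501 q6 -1.81
```

```bash
python3 -m creep '0 -0.3 0.25 2 -0.2; 0 -0.3 0.25 4 -0.2; 0 -0.3 0.25 5.5 -0.2; 0 -0.3 0.25 5.8 -0.2; 0 -0.3 0.25 5.8 -0.2' >/dev/null
python3 g.py 539.5 309.5 101 120
python3 -m creep '-1 0 0 0 0; -1 0 0 0 0; -1 0 0 0 0; -1 0 0 0 0; -1 0 0 0 0' >/dev/null
python3 -m creep '-1 0 0 0 0; -1 0 0 0 0; -1 0 0 0 0; -1 0 0 0 0; -1 0 0 0 0' >/dev/null
python3 g.py
python3 -m creep '-1 0 0 -1 0; -1 0 0 -3 0; -1 0 0 -7 0; -1 0 0 -11 0; -1 0 0 -15 0' >/dev/null
python3 -m creep '-1 0 0 -2 0; -1 0 0 -4 0; -1 0 0 -6.5 0; -1 0 0 -6.5 0; -1 0 0 -6.5 0' >/dev/null
python3 g.py 606.5 -65 320 90
```

```text
shift -0.01 0.01 0.05  = 1 calls of -0.01 0.01 0.05
roll (mod 180) -0.08 other 179.9
t 31.07 pos [539.4 309.4 101.5] yawY 119.92 tilt [-0.013  0.003 -1.   ] F [-0.  -0.6  0.3] op 0.502 q6 -1.81
t 31.9 pos [540.5 310.1 103.6] yawY 119.95 tilt [-0.01   0.005 -1.   ] F [-1.   0.5  2. ] op 0.276 q6 -1.81
shift 13.10 -35.57 -0.04  = 2 calls of 6.55 -17.79 -0.02
roll (mod 180) 29.94 other -150.1
t 32.73 pos [542.5 308.7 322.4] yawY 119.94 tilt [-0.008  0.006 -1.   ] F [ 0.1 -0.  -2.5] op 0.28 q6 -1.81
```

```bash
python3 -m creep '-1 6.5 -17.8 0 0; -1 6.5 -17.8 0 0; -1 6.5 -17.8 0 0; -1 6.5 -17.8 0 0; -1 6.5 -17.8 0 0' >/dev/null
python3 -m creep '-1 6.5 -17.8 0 0; -1 6.5 -17.8 0 0; -1 6.5 -17.8 0 0; -1 6.5 -17.8 0 0; -1 6.5 -17.8 0 0' >/dev/null
python3 -m creep '-1 0 0 0 7; -1 0 0 0 14; -1 0 0 0 21; -1 0 0 0 28; -1 0 0 0 30' >/dev/null
python3 -m creep '-1 0 0 0 0; -1 0 0 0 0; -1 0 0 0 0; -1 0 0 0 0; -1 0 0 0 0' >/dev/null
python3 g.py 606 -65 230 90
python3 - <<'E'
from m import *
for n in("scene","top"):
  c=cam(n)
  for o in handles(c,60,340): print(*o)
E
```

```text
shift -0.21 0.71 8.60  = 1 calls of -0.21 0.71 8.60
roll (mod 180) -0.65 other 179.4
t 34.4 pos [605.3 -72.4 316. ] yawY 89.35 tilt [-0.017  0.004 -1.   ] F [ 1.7  0.6 -0.9] op 0.279 q6 -1.72
184 [213. 144.] [641.2 -68.5 281. ] [623.6 -69.3 307.5] 312.6 4.2 [631.4 -70.5] [57.7 29.2]
81 [232. 139.] [564.1 -64.7 267.3] [584.2 -59.  303. ] 306.4 -161.8 [579.3 -57.2] [67.  20.6]
258 [178. 148.] [ 575.5 -383.2   92.3] [ 577.3 -393.2  101.7] 107.3 29.5 [ 573.8 -395.4] [110.9  98.6]
80 [461. 180.] [154.9 545.6 209.6] [154.3 545.7 223.5] 229.7 77.0 [155.3 542.6] [35.1 10.2]
177 [381. 216.] [344.7 401.7  86.6] [332.9 394.8  95.9] 100.9 29.7 [335.7 396.9] [79.9 23.5]
67 [321. 172.] [564.1 -71.1 293.1] [566.6 -70.6 296.3] 302.7 -129.3 [564.8 -71.4] [23.2 18.9]
151 [402. 179.] [ 598.9 -368.8   95.6] [ 603.5 -375.8   99.9] 105.0 123.8 [ 601.5 -372.3] [21.5 77.8]
175 [415. 199.] [ 534.3 -410.4   96.3] [ 539.1 -417.3  100.2] 105.9 125.5 [ 537.2 -414.5] [22.6 81.2]
206 [163. 264.] [318.8 387.   91.4] [321.5 388.7  94.7] 100.4 -151.5 [320.4 388.1] [90.5 23.7]
```

```bash
python3 -m creep '-1 -0.2 0.7 2 -0.6; -1 -0.2 0.7 4 -0.6; -1 -0.2 0.7 6 -0.6; -1 -0.2 0.7 8.6 -0.6; -1 -0.2 0.7 8.6 -0.6' >/dev/null
python3 -m creep '-1 0 0 0 0; -1 0 0 0 0; -1 0 0 0 0; -1 0 0 0 0; -1 0 0 0 0' >/dev/null
python3 g.py 606 -65 191 90
python3 - <<'E'
from h import *
c=cam("scene"); save("a7",cv2.resize(c["image"][110:230,170:330],(800,600),interpolation=cv2.INTER_CUBIC))
E
```

```text
shift -0.29 -0.07 3.48  = 1 calls of -0.29 -0.07 3.48
roll (mod 180) -0.06 other 179.9
t 35.33 pos [603.9 -64.5 225.9] yawY 89.94 tilt [-0.024  0.005 -1.   ] F [ 0.8  0.2 -0.8] op 0.278 q6 -1.72
```

View pics/a7.png

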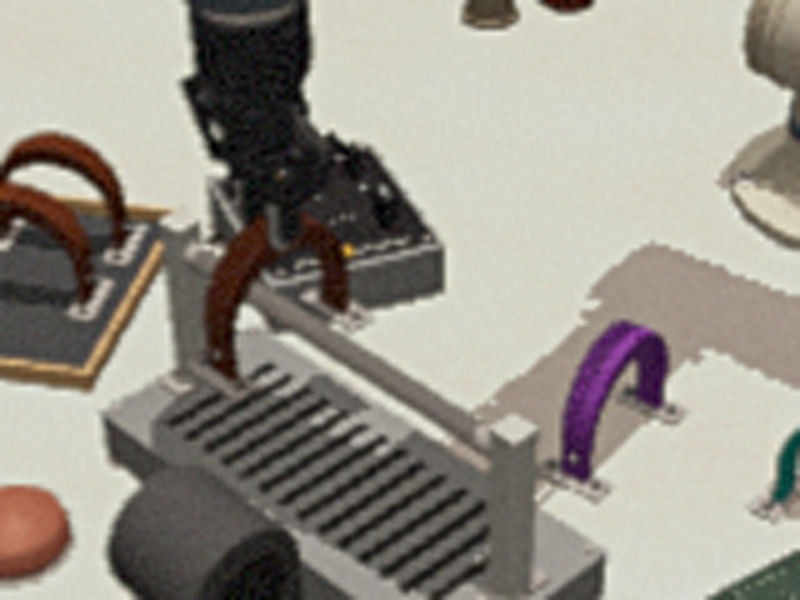

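The wet handle (275,290) is astride the bar with legs on both sides. Lower it to contact.

```bash
python3 -m creep '-1 -0.3 0 1 0; -1 -0.3 0 2 0; -1 -0.3 0 3 0; -1 -0.3 0 3.3 0; -1 -0.3 0 3.3 0' >/dev/null
python3 g.py
python3 -m creep '-1 0 0 0.1 0; -1 0 0 0.2 0; -1 0 0 0.3 0; -1 0 0 0.3 0; -1 0 0 0.3 0' >/dev/null; python3 g.py
```

```text
t 35.8 pos [605.1 -64.3 190.9] yawY 89.94 tilt [-0.027  0.005 -1.   ] F [-0.1  0.1 -0.6] op 0.279 q6 -1.72
t 36.22 pos [605.2 -64.4 189.6] yawY 89.95 tilt [-0.025  0.005 -1.   ] F [-2.5  0.9  5. ] op 0.276 q6 -1.72
```

```bash
python3 -m creep '0 0 0 0 0; 0 0 0 0 0; 0 0 0 0 0; 0 0 0 0 0; 0 0 0 0 0' >/dev/null
python3 -m creep '0 0 0 -2 0; 0 0 0 -5 0; 0 0 0 -8 0; 0 0 0 -9 0; 0 0 0 -9 0' >/dev/null
python3 -m creep '0 0 0 0 -7; 0 0 0 0 -14; 0 0 0 0 -21; 0 0 0 0 -28; 0 0 0 0 -30' >/dev/null
python3 g.py 323 391 270 120
python3 - <<'E'
from m import *
for n in("scene","top"):
  c=cam(n)
  for o in handles(c,60,340): print(*o)
E
```

```text
shift 1.61 53.77 1.99  = 3 calls of 0.54 17.92 0.66
roll (mod 180) 0.31 other -179.7
t 37.47 pos [608.7 -65.1 282. ] yawY 120.31 tilt [-0.02   0.004 -1.   ] F [-0.3  0.3  0.3] op 0.501 q6 -1.19
267 [178. 148.] [ 575.  -383.9   92.1] [ 579.  -392.2  101.3] 107.1 28.8 [ 575.3 -395.6] [108.9 101.4]
272 [222. 173.] [620.4 -60.4 159.3] [611.7 -61.3 181.2] 186.6 -1.6 [608.1 -64.5] [109.1  29.1]
51 [462. 178.] [154.  545.9 215.7] [153.7 545.7 224.6] 229.5 78.9 [154.  544.4] [28.9  9.5]
168 [381. 216.] [344.2 401.2  86.9] [332.1 394.3  96.4] 101.4 28.9 [336.1 397.4] [76.5 23.9]
149 [401. 179.] [ 598.7 -368.5   95.6] [ 603.4 -375.5  100.3] 105.1 124.1 [ 601.7 -372.9] [21.5 81. ]
74 [312. 181.] [571.  -64.3 170.5] [575.3 -63.8 175.1] 180.9 -160.7 [570.9 -64.5] [29.5 21.3]
167 [415. 199.] [ 534.4 -411.    96.4] [ 538.8 -416.9   99.8] 105.1 126.4 [ 537.3 -414.9] [22.8 81.3]
206 [163. 264.] [319.9 387.7  91.5] [322.3 389.   94.8] 100.0 -151.9 [321.7 389.2] [88.7 24.1]
```

```bash
python3 -m creep '0 0.5 17.6 0 0; 0 0.5 17.6 0 0; 0 0.5 17.6 0 0; 0 0.5 17.6 0 0; 0 0.5 17.6 0 0' >/dev/null
python3 -m creep '0 0.5 17.6 0 0; 0 0.5 17.6 0 0; 0 0.5 17.6 0 0; 0 0.5 17.6 0 0; 0 0.5 17.6 0 0' >/dev/null
python3 -m creep '0 0.5 17.6 0 0; 0 0.5 17.6 0 0; 0 0.5 17.6 0 0; 0 0.5 17.6 0 0; 0 0.5 17.6 0 0' >/dev/null
python3 -m creep '0 0 0 0 0; 0 0 0 0 0; 0 0 0 0 0; 0 0 0 0 0; 0 0 0 0 0' >/dev/null
python3 g.py 323.5 391 160 120
python3 - <<'E'
from m import *
for n in("scene","top"):
  c=cam(n)
  for o in handles(c,60,340): print(*o)
E
```

```text
shift 0.00 -0.41 12.94  = 1 calls of 0.00 -0.41 12.94
roll (mod 180) 0.09 other -179.9
t 39.23 pos [324.4 393.6 289.5] yawY 120.09 tilt [-0.023  0.007 -1.   ] F [ 0.3 -0.5 -0.3] op 0.503 q6 -2.22
254 [178. 147.] [ 575.  -383.5   92.7] [ 578.3 -392.3  102. ] 107.7 27.7 [ 572.1 -394.5] [109.3  98.3]
279 [221. 173.] [622.3 -60.5 161.3] [612.9 -61.2 181.4] 186.9 -1.9 [607.4 -64.5] [113.1  32.3]
75 [461. 179.] [155.  545.9 211.5] [154.3 546.7 225. ] 230.5 77.3 [156.2 540. ] [39.6 12. ]
171 [381. 216.] [344.7 401.7  86.6] [333.7 395.8  96.1] 101.1 30.7 [327.9 392.6] [95.4 24.5]
191 [312. 172.] [597.1 -63.5 177.5] [601.8 -63.6 180.4] 185.5 -178.9 [600.4 -64.2] [84.4 21.9]
150 [402. 179.] [ 598.8 -369.1   95.9] [ 604.  -376.8  100.6] 105.8 124.8 [ 600.9 -372.3] [21.3 78.5]
166 [415. 199.] [ 534.6 -410.8   96.8] [ 538.8 -417.1  100.3] 105.5 125.4 [ 536.7 -414.2] [23.  78.5]
110 [163. 265.] [318.1 386.6  94.9] [319.8 387.5  95.5] 100.3 -152.2 [318.5 387.5] [64.9 20.2]
```

```bash
python3 -m creep '0 0 0 3 0; 0 0 0 6 0; 0 0 0 9 0; 0 0 0 12 0; 0 0 0 13 0' >/dev/null
python3 -m creep '0 0 0 0 0; 0 0 0 0 0; 0 0 0 0 0; 0 0 0 0 0; 0 0 0 0 0' >/dev/null
python3 g.py 323.5 391 101 120
```

```text
shift -0.26 -0.42 5.58  = 1 calls of -0.26 -0.42 5.58
roll (mod 180) 0.03 other -180.0
t 40.17 pos [320.6 393.1 156.9] yawY 120.03 tilt [-0.025  0.004 -1.   ] F [0.3 1.1 1. ] op 0.504 q6 -2.21
```

```bash
python3 -m creep '0 -0.3 -0.4 2 0; 0 -0.3 -0.4 4 0; 0 -0.3 -0.4 5.3 0; 0 -0.3 -0.4 5.6 0; 0 -0.3 -0.4 5.6 0' >/dev/null
python3 g.py
python3 -m creep '-1 0 0 0 0; -1 0 0 0 0; -1 0 0 0 0; -1 0 0 0 0; -1 0 0 0 0' >/dev/null
python3 -m creep '-1 0 0 0 0; -1 0 0 0 0; -1 0 0 0 0; -1 0 0 0 0; -1 0 0 0 0' >/dev/null
python3 g.py
python3 -m creep '-1 0 0 -1 0; -1 0 0 -3 0; -1 0 0 -7 0; -1 0 0 -11 0; -1 0 0 -15 0' >/dev/null
python3 -m creep '-1 0 0 -2 0; -1 0 0 -4 0; -1 0 0 -6.5 0; -1 0 0 -6.5 0; -1 0 0 -6.5 0' >/dev/null
python3 g.py 606 84 320 90
```

```text
t 40.58 pos [323.8 391.3 100.8] yawY 120.03 tilt [-0.025  0.004 -1.   ] F [ 0.5 -0.5  0.7] op 0.498 q6 -2.2
t 41.42 pos [324.5 392.1 102.4] yawY 120.06 tilt [-0.023  0.006 -1.   ] F [-0.5  0.1  0.1] op 0.278 q6 -2.2
shift -8.57 -40.37 -0.75  = 3 calls of -2.86 -13.46 -0.25
roll (mod 180) 30.07 other -149.9
t 42.25 pos [329.4 390.4 321.1] yawY 120.07 tilt [-0.023  0.008 -1.   ] F [ 0.4  0.4 -1.9] op 0.279 q6 -2.21
```

```bash
python3 -m creep '-1 -2.85 -13.3 0 0; -1 -2.85 -13.3 0 0; -1 -2.85 -13.3 0 0; -1 -2.85 -13.3 0 0; -1 -2.85 -13.3 0 0' >/dev/null
python3 -m creep '-1 -2.85 -13.3 0 0; -1 -2.85 -13.3 0 0; -1 -2.85 -13.3 0 0; -1 -2.85 -13.3 0 0; -1 -2.85 -13.3 0 0' >/dev/null
python3 -m creep '-1 -2.85 -13.3 0 0; -1 -2.85 -13.3 0 0; -1 -2.85 -13.3 0 0; -1 -2.85 -13.3 0 0; -1 -2.85 -13.3 0 0' >/dev/null
python3 -m creep '-1 0 0 0 7; -1 0 0 0 14; -1 0 0 0 21; -1 0 0 0 28; -1 0 0 0 30' >/dev/null
python3 -m creep '-1 0 0 0 0; -1 0 0 0 0; -1 0 0 0 0; -1 0 0 0 0; -1 0 0 0 0' >/dev/null
python3 g.py 606 84 230 90
```

```text
shift -0.45 0.08 7.68  = 1 calls of -0.45 0.08 7.68
roll (mod 180) -0.73 other 179.3
t 44.33 pos [604.   83.  306.9] yawY 89.27 tilt [-0.032  0.003 -0.999] F [-0.7  0.9 -1.1] op 0.283 q6 -1.97
```

```bash
python3 -m creep '-1 -0.4 0.1 2 -0.7; -1 -0.4 0.1 4 -0.7; -1 -0.4 0.1 6 -0.7; -1 -0.4 0.1 7.7 -0.7; -1 -0.4 0.1 7.7 -0.7' >/dev/null
python3 -m creep '-1 0 0 0 0; -1 0 0 0 0; -1 0 0 0 0; -1 0 0 0 0; -1 0 0 0 0' >/dev/null
python3 g.py 606 84 189.5 90
python3 - <<'E'
from m import *
c=cam("scene"); W=cloud(c)
k=(W[...,0]>530)&(W[...,0]<700)&(W[...,1]>40)&(W[...,1]<130)&brown(c)&(W[...,2]>70); P=W[k]
for lo in range(70,240,15):
  q=P[(P[:,2]>lo)&(P[:,2]<lo+15)]
  if len(q): print(lo,len(q),q[:,0].min().round(),q[:,0].max().round(),q[:,1].min().round(),q[:,1].max().round())
E
```

```text
shift -0.35 -0.03 3.70  = 1 calls of -0.35 -0.03 3.70
roll (mod 180) -0.03 other 180.0
t 45.17 pos [604.   84.2 226.6] yawY 89.97 tilt [-0.038  0.002 -0.999] F [-0.2 -0.2 -1.9] op 0.28 q6 -1.95
130 29 549.0 658.0 73.0 95.0
145 23 550.0 658.0 71.0 96.0
160 27 553.0 657.0 72.0 97.0
175 35 552.0 656.0 74.0 96.0
190 49 557.0 652.0 73.0 99.0
205 64 570.0 643.0 73.0 100.0
220 37 581.0 624.0 70.0 110.0
235 4 595.0 614.0 71.0 108.0
```

Legs sit symmetric about x≈604, astride the bar. Lower to contact.

```bash
python3 -m creep '-1 -0.3 0 1 0; -1 -0.3 0 2 0; -1 -0.3 0 3 0; -1 -0.3 0 3.6 0; -1 -0.3 0 3.6 0' >/dev/null
python3 g.py
python3 -m creep '-1 0 0 0.1 0; -1 0 0 0.2 0; -1 0 0 0.3 0; -1 0 0 0.3 0; -1 0 0 0.3 0' >/dev/null; python3 g.py
```

```text
t 45.63 pos [604.9  84.1 189.1] yawY 89.97 tilt [-0.04   0.001 -0.999] F [-0.3 -0.1 -1.1] op 0.281 q6 -1.95
t 46.05 pos [605.1  84.  188.4] yawY 90.01 tilt [-0.037  0.001 -0.999] F [-3.4  0.2  9. ] op 0.282 q6 -1.95
```

```bash
python3 -m creep '0 0 0 0 0; 0 0 0 0 0; 0 0 0 0 0; 0 0 0 0 0; 0 0 0 0 0' >/dev/null
python3 -m creep '0 0 0 -2 0; 0 0 0 -5 0; 0 0 0 -8 0; 0 0 0 -9 0; 0 0 0 -9 0' >/dev/null
python3 -m creep '0 0 0 0 -7; 0 0 0 0 -14; 0 0 0 0 -21; 0 0 0 0 -28; 0 0 0 0 -34' >/dev/null
python3 -m creep '0 0 0 0 -7; 0 0 0 0 -14; 0 0 0 0 -21; 0 0 0 0 -28; 0 0 0 0 -34' >/dev/null
python3 g.py 346.5 -273 270 158
```

```text
shift 42.78 11.46 1.75  = 3 calls of 14.26 3.82 0.58
roll (mod 180) 0.68 other -179.3
t 47.72 pos [609.2  83.9 278.8] yawY 158.68 tilt [-0.035  0.002 -0.999] F [ 0.2 -0.   0.5] op 0.503 q6 -0.75
```

```bash
python3 -m creep '0 14.2 3.8 0 0; 0 14.2 3.8 0 0; 0 14.2 3.8 0 0; 0 14.2 3.8 0 0; 0 14.2 3.8 0 0' >/dev/null
python3 -m creep '0 14.2 3.8 0 0; 0 14.2 3.8 0 0; 0 14.2 3.8 0 0; 0 14.2 3.8 0 0; 0 14.2 3.8 0 0' >/dev/null
python3 -m creep '0 13.8 3.6 0 0.7; 0 13.8 3.6 0 0.7; 0 13.8 3.6 0 0.7; 0 13.8 3.6 0 0.7; 0 13.8 3.6 0 0.7' >/dev/null
python3 -m creep '0 0 0 4 0; 0 0 0 8 0; 0 0 0 12 0; 0 0 0 12 0; 0 0 0 12 0' >/dev/null
python3 g.py 346.5 -273 73 158
python3 - <<'E'
from m import *
for n in("scene","top"):
  c=cam(n); pickle.dump(c,open(n+"3.pkl","wb"))
  for o in handles(c,60,340): print(*o)
d=c; c=pickle.load(open("scene3.pkl","rb"))
im=np.hstack([cv2.resize(c["image"][110:230,170:330],(533,400),interpolation=cv2.INTER_CUBIC),cv2.resize(d["image"][130:230,220:280],(240,400),interpolation=cv2.INTER_CUBIC)])
save("a8",im)
E
```

```text
shift -0.60 -1.06 9.31  = 1 calls of -0.60 -1.06 9.31
roll (mod 180) -0.54 other 179.5
t 49.38 pos [ 338.3 -274.7  166.5] yawY 157.46 tilt [-0.042  0.002 -0.999] F [ 0.3 -0.9  2.5] op 0.502 q6 -0.09
258 [178. 148.] [ 576.5 -382.7   92.7] [ 577.3 -391.9  102.4] 108.0 27.6 [ 574.8 -397.9] [108.1 102.1]
271 [221. 173.] [620.8 -60.3 161. ] [611.5 -61.3 181.7] 186.9 -2.7 [607.3 -63.8] [ 30.7 112.7]
49 [462. 178.] [154.5 545.2 216.2] [154.2 545.5 224.8] 230.7 79.5 [153.5 543.5] [34.   9.6]
294 [251. 193.] [625.7  86.6 162.2] [612.2  86.4 181.8] 186.8 -4.4 [610.2  84.4] [106.7  30.3]
173 [263. 171.] [597.9  83.  178.2] [601.3  82.8 180.2] 185.4 178.6 [599.6  82.8] [82.5 18. ]
196 [312. 172.] [596.3 -63.6 177.3] [601.4 -63.6 180.3] 185.4 -179.1 [600.6 -64.2] [85.6 21.7]
152 [401. 180.] [ 598.3 -368.3   96. ] [ 603.1 -375.1  100.6] 105.7 124.7 [ 601.2 -372. ] [21.4 77.8]
177 [415. 199.] [ 534.3 -410.5   96.1] [ 538.1 -416.2   99.6] 104.6 125.2 [ 536.8 -415.1] [23.5 83. ]
```

View pics/a8.png

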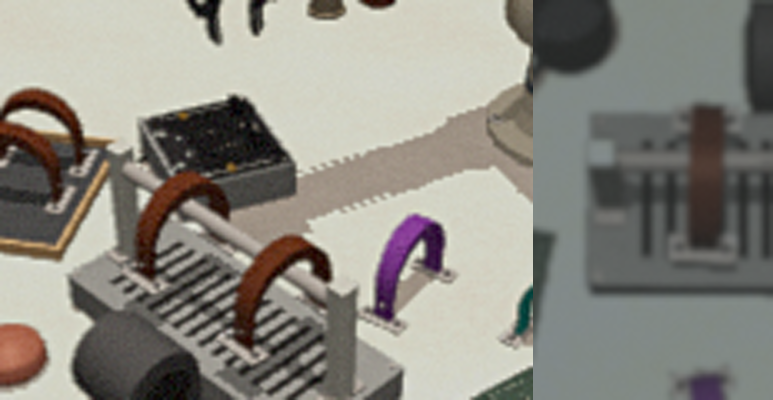

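Both wet handles hang astride the bar, 147 mm apart and clear of the posts. Both dry ones stand in the tray and no brown handle is left on the mat. Now the air slider.

```bash
python3 -m creep '0 -0.6 -1 0 -0.5; 0 -0.6 -1 2 -0.5; 0 -0.6 -1 4 -0.5; 0 -0.6 -1 5.5 -0.5; 0 -0.6 -1 5.5 -0.5' >/dev/null
python3 -m creep '0 0 0 0 0; 0 0 0 0 0; 0 0 0 0 0; 0 0 0 0 0; 0 0 0 0 0' >/dev/null
python3 g.py 346.5 -273 72 158
```

```text
shift 0.04 0.48 4.34  = 1 calls of 0.04 0.48 4.34
roll (mod 180) 0.01 other -180.0
t 50.32 pos [ 352.5 -274.4  115.2] yawY 158.01 tilt [-0.032 -0.001 -0.999] F [ 0.7  0.3 -0.6] op 0.501 q6 -0.09
```

```bash
python3 -m creep '0 0 0.5 1.5 0; 0 0 0.5 3 0; 0 0 0.5 4.2 0; 0 0 0.5 4.2 0; 0 0 0.5 4.2 0' >/dev/null
python3 g.py
python3 -m creep '-1 0 0 0 0; -1 0 0 0 0; -1 0 0 0 0; -1 0 0 0 0; -1 0 0 0 0' >/dev/null
python3 -m creep '-1 0 0 0 0; -1 0 0 0 0; -1 0 0 0 0; -1 0 0 0 0; -1 0 0 0 0' >/dev/null
python3 g.py
```

```text
t 50.73 pos [ 346.3 -272.6   73.6] yawY 158.02 tilt [-0.033 -0.001 -0.999] F [ 0.2 -0.8  1.3] op 0.5 q6 -0.09
t 51.57 pos [ 347.3 -273.1   74.7] yawY 158.04 tilt [-0.031 -0.003 -1.   ] F [-0.6  0.6  1.3] op 0.146 q6 -0.09
```

```bash
python3 -m creep '-1 0 -1.5 0 0; -1 0 -3 0 0; -1 0 -4.5 0 0; -1 0 -5.7 0 0; -1 0 -5.8 0 0' >/dev/null
python3 -m creep '-1 0 0 0 0; -1 0 0 0 0; -1 0 0 0 0; -1 0 0 0 0; -1 0 0 0 0' >/dev/null
python3 -m creep '0 0 0 0 0; 0 0 0 0 0; 0 0 0 0 0; 0 0 0 0 0; 0 0 0 0 0' >/dev/null
python3 g.py
python3 -m creep '0 0 0 -4 0; 0 0 0 -8 0; 0 0 0 -12 0; 0 0 0 -15 0; 0 0 0 -18 0' >/dev/null
python3 -m creep '0 15 5 0 0; 0 15 5 0 0; 0 15 5 0 0; 0 15 5 0 0; 0 15 5 0 0' >/dev/null
python3 -m creep '0 0 0 0 0; 0 0 0 0 0; 0 0 0 0 0; 0 0 0 0 0; 0 0 0 0 0' >/dev/null
python3 g.py
python3 - <<'E'
from h import *
import pickle
for n in("top","scene"):
  cs=[cam(n) for _ in range(8)]; im=np.mean([c["image"].astype(float) for c in cs],0); c=cs[0]; c["imf"]=im; pickle.dump(c,open(n+"4.pkl","wb"))
  print(n)
  box=(205,280,325,400) if n=="top" else (130,180,205,265)
  r=im[box[0]:box[1],box[2]:box[3]]; k=600/r.shape[1]
  save("c4"+n,np.clip(cv2.resize(r,None,fx=k,fy=k,interpolation=cv2.INTER_CUBIC),0,255).astype(np.uint8))
E
```

```text
t 52.82 pos [ 404.2 -296.2   74.7] yawY 158.11 tilt [-0.027 -0.005 -1.   ] F [-0.6 -0.6 -0. ] op 0.504 q6 -0.08
t 54.07 pos [ 303.8 -418.2  260.4] yawY 157.93 tilt [-0.026 -0.007 -1.   ] F [-0.8 -0.6  0.3] op 0.502 q6 0.24
top
scene
```

View pics/c4top.png

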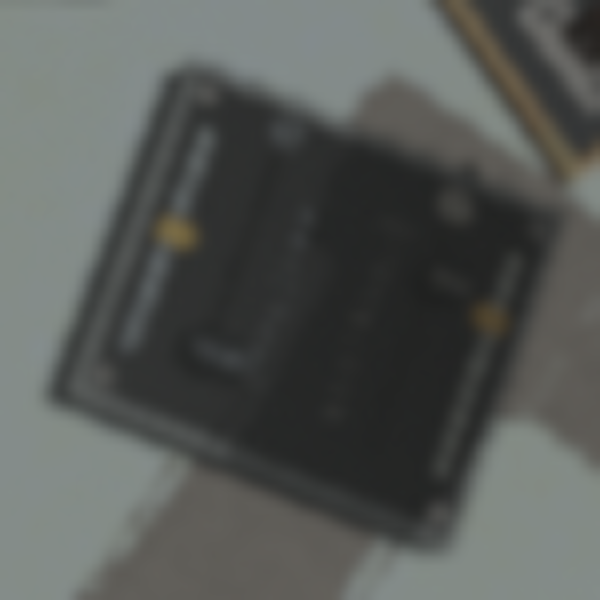

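```bash
cat > s.py <<'E'
from h import *
import pickle,sys
R=np.radians(-22); X=np.array([np.cos(R),np.sin(R)]);Y=np.array([-np.sin(R),np.cos(R)])
def meas(f,n):
    c=pickle.load(open(f,"rb")); im=c.get("imf",c["image"].astype(float))
    def loc(w0,h,mode):
        u0,v0=proj(c,[[*w0,h]])[0]; r=5 if mode!="b" else 4
        vv,uu=np.mgrid[int(round(v0))-r:int(round(v0))+r+1,int(round(u0))-r:int(round(u0))+r+1]; p=im[vv,uu]
        w=p[...,0]-p[...,2] if mode=="b" else p.min(2)
        m=np.hypot(uu-u0,vv-v0)<=r; w=np.where(m,w-np.percentile(w[m],60),0)
        pk=np.unravel_index(w.argmax(),w.shape); near=np.hypot(uu-uu[pk],vv-vv[pk])<=(3 if mode=="b" else 2.6); w=np.clip(w,0,None)*near
        u,v=(uu*w).sum()/w.sum(),(vv*w).sum()/w.sum(); P=onz(c,u,v,h)[:2]
        return np.round([u,v,P@X,P@Y],2)
    for nm,w,h,m in(("heatptr",(424,-194),50,"b"),("airptr",(390,-322),50,"b"))+tuple(zip(("heatline","airline"),LINES,(80,80),"ll")):
        print(n,nm,loc(w,h,m))
LINES=[tuple(float(a) for a in s.split(",")) for s in sys.argv[2:4]]
for n in("top","scene"): meas(n+sys.argv[1]+".pkl",n)
E
python3 s.py 4 374.5,-203 404,-296; echo; python3 s.py 0 445,-231 347,-271; echo; python3 s.py 2 374.5,-203 347,-271
```

```text
top heatptr [346.66 233.61 467.09 -18.53]
top airptr [ 385.68  244.35  483.26 -150.25]
top heatline [353.08 249.18 423.35 -48.94]
top airline [ 380.48  239.44  485.65 -120.39]
scene heatptr [239.02 159.71 464.89 -23.84]
scene airptr [ 222.93  142.92  484.29 -166.62]
scene heatline [249.51 145.51 404.72 -60.69]
scene airline [ 228.3   140.05  470.24 -133.33]

top heatptr [346.66 233.6  467.09 -18.5 ]
top airptr [ 385.69  244.31  483.41 -150.25]
top heatline [360.79 222.34 512.76 -42.75]
top airline [ 374.52  257.99  423.33 -122.11]
scene heatptr [239.03 159.69 464.83 -23.94]
scene airptr [ 224.45  144.08  481.3  -155.57]
scene heatline [228.27 151.33 498.02 -54.17]
scene airline [ 236.92  137.6   430.83 -137.42]

top heatptr [346.65 233.59 467.13 -18.48]
top airptr [ 385.69  244.31  483.39 -150.25]
top heatline [353.14 249.2  423.36 -49.14]
top airline [ 374.73  258.04  423.43 -122.81]
scene heatptr [239.02 159.71 464.9  -23.87]
scene airptr [ 224.49  144.12  481.21 -155.23]
scene heatline [249.75 146.   405.15 -56.95]
scene airline [ 236.28  138.2   434.9  -134.02]
```

View pics/c4scene.png

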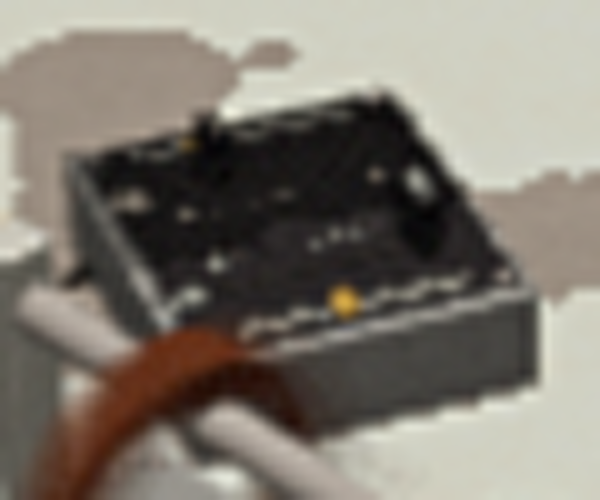

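```bash
python3 - <<'E'
import sys; sys.argv=["s","4","374.5,-203","404,-296"]
from h import *; import pickle
R=np.radians(-22.1); X=np.array([np.cos(R),np.sin(R)]);Y=np.array([-np.sin(R),np.cos(R)])
s=pickle.load(open("scene4.pkl","rb"));t=pickle.load(open("top4.pkl","rb"))
for c,u,v,z in((s,246.55,147.85,80),(t,353.08,249.18,80),(t,380.48,239.44,80),(t,346.66,233.61,50),(t,385.69,244.31,50),(s,239.02,159.71,50),(s,224.49,144.12,50)):
    P=onz(c,u,v,z)[:2]; print(z,P@X,P@Y)
# two-view height of the pointers
for a,b in(((346.66,233.61),(239.02,159.71)),((385.69,244.31),(224.49,144.12)),((353.08,249.18),(246.55,147.85))): print(tri([ray(t,*a),ray(s,*b)]).round(1))
for p in((374.6,-203.1),(404.2,-296.2)): print("robot",np.array(p)@X)
E
python3 g.py 404.2 -296.2 120 158
```

```text
80 422.1130077713288 -48.55750851082237
80 423.4318279809196 -48.209723652554686
80 485.8538849935171 -119.53279577891311
50 467.1085796926657 -17.70817929021115
50 483.6733846330584 -149.4037022247004
50 464.93124657798654 -23.039778253370486
50 481.50010575476193 -154.35910169786575
[ 425.9 -191.4   54.2]
[ 391.8 -319.2   53.9]
[ 373.8 -203.4   80.8]
robot 423.48877296819546
robot 485.94049934027674
shift -15.40 -5.04 13.69  = 2 calls of -7.70 -2.52 6.84
roll (mod 180) -0.17 other 179.8
t 54.87 pos [ 303.1 -418.9  260.4] yawY 157.83 tilt [-0.026 -0.007 -1.   ] F [-0.4 -0.1  0.2] op 0.504 q6 0.24
```

Against the top view, with the heat line at 423.4 agreeing with the robot, the air line sits about 2.4 mm past its pointer (485.8 against about 483.4). Re-grip and correct.

```bash
python3 -m creep '0 -7.7 -2.5 0 0; 0 -7.7 -2.5 0 0; 0 -15.4 -5 0 0; 0 -15.4 -5 0 0; 0 -15.4 -5 0 0' >/dev/null
python3 -m creep '0 0 0 4 0; 0 0 0 8 0; 0 0 0 11 0; 0 0 0 13 0; 0 0 0 13 0' >/dev/null
python3 -m creep '0 0 0 0 0; 0 0 0 0 0; 0 0 0 0 0; 0 0 0 0 0; 0 0 0 0 0' >/dev/null
python3 g.py 403.5 -295.9 74 158
```

```text
shift 0.50 -0.18 4.91  = 1 calls of 0.50 -0.18 4.91
roll (mod 180) 0.09 other -179.9
t 56.12 pos [ 405.2 -290.5  123.1] yawY 158.09 tilt [-0.031 -0.002 -1.   ] F [-0.   0.2  1. ] op 0.502 q6 -0.09
```

```bash
python3 -m creep '0 0.5 -0.2 1.5 0; 0 0.5 -0.2 3 0; 0 0.5 -0.2 4.8 0; 0 0.5 -0.2 4.8 0; 0 0.5 -0.2 4.8 0' >/dev/null
python3 -m creep '-1 0 0 0 0; -1 0 0 0 0; -1 0 0 0 0; -1 0 0 0 0; -1 0 0 0 0' >/dev/null
python3 -m creep '-1 0 0 0 0; -1 0 0 0 0; -1 0 0 0 0; -1 0 0 0 0; -1 0 0 0 0' >/dev/null
python3 g.py 401.9 -295.3 74 158
```

```text
shift -0.01 0.28 0.29  = 1 calls of -0.01 0.28 0.29
roll (mod 180) 0.13 other -179.9
t 57.37 pos [ 404.5 -296.5   76.8] yawY 158.13 tilt [-0.03  -0.004 -1.   ] F [-0.6  0.1  1. ] op 0.145 q6 -0.08
```

```bash
python3 -m creep '-1 0 0.1 0 0; -1 0 0.2 0 0; -1 0 0.25 0 0; -1 0 0.25 0 0; -1 0 0.25 0 0' >/dev/null
python3 g.py 401.9 -295.3 74 158
python3 -m creep '-1 0 0 0 0; -1 0 0 0 0; -1 0 0 0 0; -1 0 0 0 0; -1 0 0 0 0' >/dev/null
python3 g.py 401.9 -295.3 74 158
```

```text
shift -0.01 0.05 0.29  = 1 calls of -0.01 0.05 0.29
roll (mod 180) 0.12 other -179.9
t 57.78 pos [ 402.4 -295.6   76.9] yawY 158.12 tilt [-0.029 -0.004 -1.   ] F [ 1.5 -1.4 -3. ] op 0.14 q6 -0.08
shift -0.01 0.04 0.29  = 1 calls of -0.01 0.04 0.29
roll (mod 180) 0.12 other -179.9
t 58.2 pos [ 402.3 -295.6   76.9] yawY 158.12 tilt [-0.029 -0.004 -1.   ] F [ 2.5 -0.8 -2.4] op 0.142 q6 -0.08
```

```bash
python3 -m creep '0 0 0 0 0; 0 0 0 0 0; 0 0 0 0 0; 0 0 0 0 0; 0 0 0 0 0' >/dev/null
python3 -m creep '0 0 0 -4 0; 0 0 0 -8 0; 0 0 0 -12 0; 0 0 0 -15 0; 0 0 0 -18 0' >/dev/null
python3 -m creep '0 15 5 0 0; 0 15 5 0 0; 0 15 5 0 0; 0 15 5 0 0; 0 15 5 0 0' >/dev/null
python3 -m creep '0 0 0 0 0; 0 0 0 0 0; 0 0 0 0 0; 0 0 0 0 0; 0 0 0 0 0' >/dev/null
python3 - <<'E'
from h import *
import pickle
for n in("top","scene"):
  cs=[cam(n) for _ in range(4)]; c=cs[0]; c["imf"]=np.mean([q["image"].astype(float) for q in cs],0); pickle.dump(c,open(n+"5.pkl","wb"))
E
python3 s.py 5 374.5,-203 402,-295 | grep top; python3 g.py 374.5 -203 130 158
```

```text
top heatptr [346.66 233.6  467.11 -18.52]
top airptr [ 385.68  244.36  483.24 -150.28]
top heatline [353.08 249.17 423.38 -48.94]
top airline [ 380.52  240.23  483.33 -121.34]
shift -22.91 1.05 12.97  = 2 calls of -11.46 0.52 6.48
roll (mod 180) -0.13 other 179.9
t 60.27 pos [ 301.8 -418.5  263. ] yawY 157.87 tilt [-0.029 -0.005 -1.   ] F [0.2 0.3 0.5] op 0.499 q6 0.24
```

Air line is at 483.33 and its pointer at 483.24, which matches. Now the heat slider.

```bash
python3 -m creep '0 -11.4 0.5 0 0; 0 -11.4 0.5 0 0; 0 -11.4 0.5 0 0; 0 -11.4 0.5 0 0; 0 -11.4 0.5 0 0' >/dev/null
python3 -m creep '0 -11.4 0.5 0 0; 0 -11.4 0.5 4 0; 0 -11.4 0.5 8 0; 0 -11.4 0.5 12.5 0; 0 -11.4 0.5 12.5 0' >/dev/null
python3 -m creep '0 0 0 0 0; 0 0 0 0 0; 0 0 0 0 0; 0 0 0 0 0; 0 0 0 0 0' >/dev/null
python3 g.py 374.7 -203.2 74 158
```

```text
shift -0.05 -0.08 6.04  = 1 calls of -0.05 -0.08 6.04
roll (mod 180) 0.01 other -180.0
t 61.52 pos [ 375.4 -203.1  134.4] yawY 158.01 tilt [-0.026 -0.005 -1.   ] F [0.6 0.4 0.5] op 0.503 q6 -0.27
```

```bash
python3 -m creep '0 0 -0.1 2 0; 0 0 -0.1 4 0; 0 0 -0.1 5.9 0; 0 0 -0.1 5.9 0; 0 0 -0.1 5.9 0' >/dev/null
python3 -m creep '-1 0 0 0 0; -1 0 0 0 0; -1 0 0 0 0; -1 0 0 0 0; -1 0 0 0 0' >/dev/null
python3 -m creep '-1 0 0 0 0; -1 0 0 0 0; -1 0 0 0 0; -1 0 0 0 0; -1 0 0 0 0' >/dev/null
python3 g.py 414.8 -219.5 75 158
python3 -m creep '-1 0 -1 0 0; -1 0 -2 0 0; -1 0 -3 0 0; -1 0 -3.9 0 0; -1 0 -3.9 0 0' >/dev/null
python3 -m creep '-1 0 0 0 0; -1 0 0 0 0; -1 0 0 0 0; -1 0 0 0 0; -1 0 0 0 0' >/dev/null
python3 g.py 414.8 -219.5 75 158
```

```text
shift -0.07 -4.15 0.21  = 1 calls of -0.07 -4.15 0.21
roll (mod 180) 0.02 other -180.0
t 62.77 pos [ 376.1 -204.6   77.8] yawY 158.02 tilt [-0.023 -0.007 -1.   ] F [-0.8 -0.2 -1.7] op 0.148 q6 -0.27
shift -0.08 0.10 0.28  = 1 calls of -0.08 0.10 0.28
roll (mod 180) 0.06 other -179.9
t 63.6 pos [ 415.5 -220.6   77.8] yawY 158.06 tilt [-0.02  -0.009 -1.   ] F [ 1.4 -1.4 -1.4] op 0.141 q6 -0.25
```

```bash
python3 -m creep '-1 0 0.1 0 0; -1 0 0.1 0 0; -1 0 0.1 0 0; -1 0 0.1 0 0; -1 0 0.1 0 0' >/dev/null
python3 g.py 414.8 -219.5 75 158
python3 -m creep '0 0 0 0 0; 0 0 0 0 0; 0 0 0 0 0; 0 0 0 0 0; 0 0 0 0 0' >/dev/null
python3 -m creep '0 0 0 -4 0; 0 0 0 -8 0; 0 0 0 -12 0; 0 0 0 -15 0; 0 0 0 -18 0' >/dev/null
python3 -m creep '0 20 2 0 0; 0 20 2 0 0; 0 20 2 0 0; 0 20 2 0 0; 0 20 2 0 0' >/dev/null
python3 -m creep '0 5 3 0 0; 0 5 3 0 0; 0 5 3 0 0; 0 5 3 0 0; 0 5 3 0 0' >/dev/null
python3 - <<'E'
from m import *
for n in("top","scene"):
  cs=[cam(n) for _ in range(4)]; c=cs[0]; c["imf"]=np.mean([q["image"].astype(float) for q in cs],0); pickle.dump(c,open(n+"6.pkl","wb"))
  for o in handles(c): print(*o)
  if n=="top": save("fin",cv2.resize(c["image"][130:290,220:440],(792,576),interpolation=cv2.INTER_CUBIC))
E
python3 s.py 6 415,-219.5 402,-295 | grep top; python3 g.py
```

```text
shift -0.08 -0.02 0.28  = 1 calls of -0.08 -0.02 0.28
roll (mod 180) 0.06 other -179.9
t 64.02 pos [ 414.4 -220.1   77.8] yawY 158.06 tilt [-0.02  -0.009 -1.   ] F [ 1.1 -1.3  0.2] op 0.142 q6 -0.25
177 [263. 171.] [597.5  83.  178. ] [601.3  82.9 180.8] 186.4 178.8 [599.7  82.8] [82.7 18.1]
186 [311. 171.] [598.5 -60.1 177.6] [603.7 -60.1 180.5] 186.1 179.4 [601.4 -60.9] [81.5 21.3]
149 [402. 179.] [ 599.  -368.7   95.9] [ 603.5 -375.7  100.2] 105.2 124.4 [ 602.5 -373.2] [21.8 78.5]
178 [415. 199.] [ 533.4 -409.7   95.2] [ 538.5 -417.1   99.7] 105.1 126.0 [ 535.3 -413. ] [23.7 80.9]
257 [178. 148.] [ 576.3 -383.4   92.4] [ 577.5 -391.5  102. ] 107.6 26.6 [ 575.1 -396. ] [112.   99.5]
276 [221. 173.] [624.  -58.3 162.5] [613.6 -58.4 182. ] 187.2 -4.4 [618.6 -72.9] [ 98.5 106.2]
287 [251. 193.] [625.   86.8 163.1] [612.3  86.8 181.8] 186.7 -4.5 [610.2  83.7] [ 32.3 107.1]
top heatptr [346.66 233.6  467.1  -18.52]
top airptr [ 385.69  244.36  483.26 -150.29]
top heatline [357.27 236.48 466.01 -47.59]
top airline [ 380.52  240.16  483.53 -121.26]
t 66.08 pos [ 277.  -433.1  264.8] yawY 158.11 tilt [-0.018 -0.009 -1.   ] F [ 0.1 -0.3  0.3] op 0.503 q6 0.3
```

View pics/fin.png

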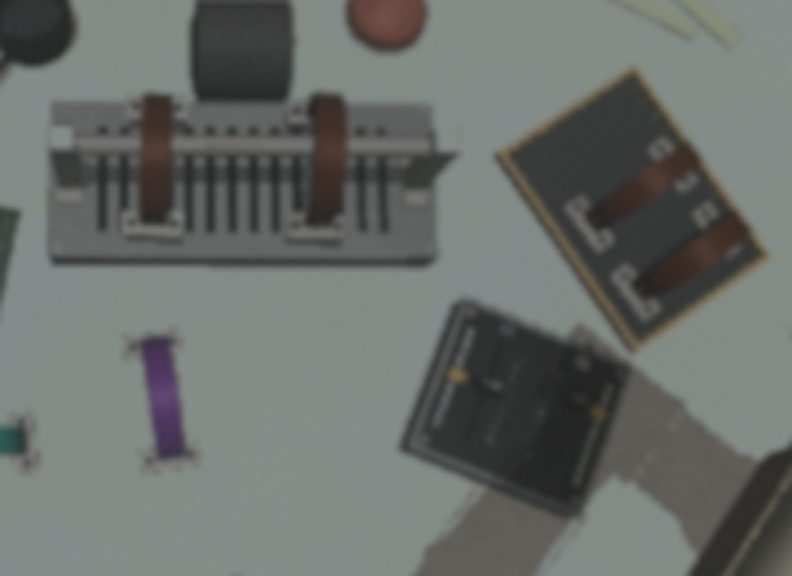

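Sliders: heat line 466.0 against pointer 467.1, air line 483.5 against 483.3. The right wet handle now looks shifted (y -64 to -60) and rolled (feet 300,110 and 315,228 against crown 327,150). It may have been knocked and still be moving, so I'll look again after letting time pass.

```bash
for i in 1 2; do python3 -m creep '0 0 0 0 0; 0 0 0 0 0; 0 0 0 0 0; 0 0 0 0 0; 0 0 0 0 0' >/dev/null; done
cat > w.py <<'E'
from m import *
c=cam("scene");W=cloud(c);t=cam("top");V=cloud(t)
for y0,y1 in((40,130),(-120,-20)):
 for nm,C,q in(("scene",W,c),("top",V,t)):
  k=(C[...,0]>520)&(C[...,0]<700)&(C[...,1]>y0)&(C[...,1]<y1)&brown(q)&(C[...,2]>70); P=C[k]
  print(nm,P.mean(0).round(1))
  for lo in range(80,190,20):
    z=P[(P[:,2]>lo)&(P[:,2]<lo+20)]
    for s,l in((1,"+x"),(-1,"-x")):
      r=z[(z[:,0]-605)*s>0]
      if len(r)>2: print("  ",lo,l,len(r),"x",r[:,0].min().round(),r[:,0].max().round(),"y",r[:,1].min().round(),r[:,1].max().round())
save("w",np.hstack([cv2.resize(c["image"][150:230,180:280],(500,400),interpolation=cv2.INTER_CUBIC),cv2.resize(t["image"][150:210,290:335],(300,400),interpolation=cv2.INTER_CUBIC)]))
E
python3 w.py
```

```text
scene [625.3  86.7 160. ]
   100 +x 25 x 657.0 665.0 y 70.0 95.0
   120 +x 31 x 653.0 663.0 y 71.0 95.0
   120 -x 13 x 556.0 562.0 y 79.0 97.0
   140 +x 40 x 645.0 659.0 y 70.0 96.0
   140 -x 12 x 557.0 575.0 y 94.0 97.0
   160 +x 72 x 609.0 653.0 y 70.0 97.0
   160 -x 21 x 566.0 603.0 y 79.0 98.0
   180 +x 57 x 606.0 634.0 y 71.0 99.0
   180 -x 35 x 580.0 605.0 y 70.0 99.0
top [596.7  83.  177.4]
   140 -x 4 x 559.0 562.0 y 76.0 82.0
   160 +x 33 x 605.0 640.0 y 74.0 92.0
   160 -x 62 x 558.0 594.0 y 74.0 92.0
   180 +x 36 x 605.0 630.0 y 74.0 92.0
   180 -x 45 x 584.0 605.0 y 74.0 92.0
scene [623.5 -58.  162.5]
   80 +x 6 x 657.0 663.0 y -73.0 -52.0
   100 +x 13 x 655.0 664.0 y -69.0 -52.0
   120 +x 16 x 658.0 664.0 y -76.0 -52.0
   120 -x 13 x 556.0 565.0 y -66.0 -47.0
   140 +x 36 x 648.0 664.0 y -79.0 -50.0
   140 -x 13 x 560.0 575.0 y -57.0 -47.0
   160 +x 69 x 607.0 656.0 y -76.0 -47.0
   160 -x 29 x 565.0 603.0 y -68.0 -47.0
   180 +x 53 x 606.0 636.0 y -77.0 -47.0
   180 -x 24 x 583.0 605.0 y -75.0 -44.0
top [598.7 -60.2 177.9]
   140 -x 4 x 561.0 564.0 y -69.0 -63.0
   160 +x 24 x 617.0 642.0 y -70.0 -52.0
   160 -x 66 x 563.0 595.0 y -70.0 -51.0
   180 +x 50 x 606.0 632.0 y -71.0 -50.0
   180 -x 44 x 582.0 605.0 y -72.0 -50.0
```

View pics/w.png

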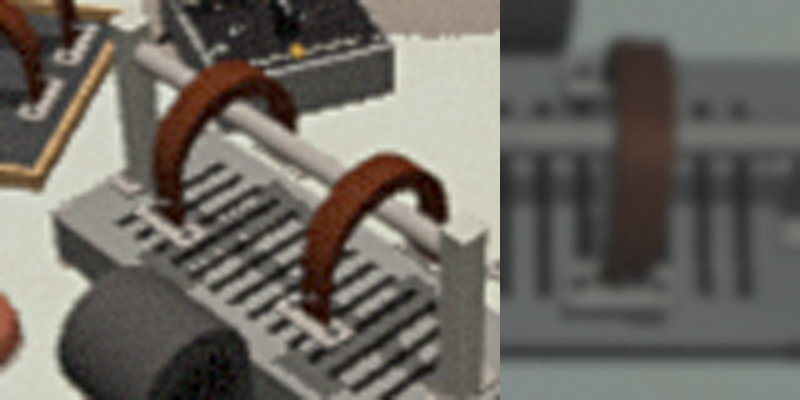

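The apparent lean is parallax: the camera nadir is at y≈92, and the feet sit 100 mm lower than the crown. The handle hangs level astride the bar, at rest (-60.1, then -60.2), 143 mm from its neighbour. I'll hand in.

```bash
python3 -c "
from plant import manip
print(manip.job_done()); print(manip.observe()['time'])"
```

```text
the job is handed in; nothing more can be done
None
the job is handed in; nothing more can be done
```

The batch changeover is done and handed in at about 67 s on the robot's clock. I did it in this order:

1. **Heat off:** I pulled the heat slider back to its stop. The robot put it at 423.4 mm along the controller's x, and the top camera agreed.
2. **Dry handles:** both now stand upright in the tray, 76 mm apart.
3. **Painted handles:** two were there and both hang astride the bar, about 143 mm apart.
4. **Air slider:** I set it to its pointer with the heat still off. My first setting was about 2.4 mm too far, so I gripped it again and corrected it.
5. **Heat slider:** I brought it up to its pointer last.

**Last checks:**
- **Air:** its line reads 483.5 mm and its pointer 483.3 mm in the top view.
- **Heat:** its line reads 466.0 mm and its pointer 467.1 mm. The robot's own reading when it let go was 466.7 mm, so the heat is between 0.4 and 1.1 mm short.
- **Right painted handle:** it had moved about 4 mm along the bar since I hung it, and I don't know why. It still hangs level, at rest and clear of everything.
- **Camera disagreement:** the side camera read the two pointers about 2 mm lower than the top camera. I relied mainly on the top camera because it matched the robot's position.
- **Arm:** the gripper was open and touching nothing. I never reached for the jar, mug or pincushion.

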